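# Load and clamp the microscope stage, then set the lens lever

### The job

Swap the cassettes on the microscope stage: take the red one out and lay it flat in the yellow tray, and lay every blue one from the desk flat in a lane of its own on the stage. Then turn the turnbuckle's sleeve until both jaws are drawn in fully home, and finally click the lens lever round to the notch with the green stud. Leave the mug, the dropper bottle and the pack of notes where they are.

Things in the scene. Friction and masses are not known exactly. Their poses are not given: they have to be found in the camera images.
- stage: white microscope stage plate, fixed, 210 (x) x 290 (y). Origin: on the desk (plate spans y -140 to +150). Four lanes run along stage x, centre lines at stage y = -110, -64, -18, +28, each 39 wide between round ribs 7 high (x -50 to +50); lane floor 15 above the desk. A cassette lies lengthwise in a lane, its middle near stage x = 0. The lane with the red cassette has no grey liner
- jaw_near (a joint): draw-in of the jaw at the lanes' -x end in m, 0 (open) to 0.018 (home); the jaw at the +x end moves alike. Aluminium bars across the lane ends, tops 36.5 above the desk; inner faces at stage x = -/+69.5 when open, -/+51.5 when home, so they push the cassettes to the middle
- sleeve_mid (a point): centre of the turnbuckle's sleeve, on its axis: stage (0, +105), 62 above the desk. Steel sleeve 64 long, 28 diameter, axis along stage x; brass threaded rods in both ends carry the jaws. Round its middle stand four spokes, 90 degrees apart, each ending in an orange ball of 18 diameter, ball centre 42 from the axis. This point has the stage's axes and does not turn
- sleeve (a joint): turn of the sleeve about stage +x, 0 to 5.5 rad; starts at 0 to 1.0. It grows as the uppermost spoke goes towards the lanes (stage -y), and both jaws draw in, 3.27 mm each per rad; at 5.5 they are home against a hard stop. At 0 one spoke points straight up. It stays where left; takes about 3 to 4 N at a ball
- mark_green: the green stud (16 diameter, 3 high, fixed on the dial's top near its rim) that marks the wanted notch: it stands at one of notches 2 to 5; three grey studs stand at the others
- dial_mid (a point): lens selector: centre of the top of a black round fixed dial (152 diameter, 30 high), the lever's pivot axis (vertical)
- lever_tab (a point): orange upright thumb tab of the lens lever, 12 x 12, from 36 to 78 above the desk, 45 from the pivot; point: its middle, 57 above the desk; it moves with the lever. Own axes: those of the dial turned by the joint value
- lever_point (a point): the point that the lever points at: on the lever's line, 66 from the pivot (8 beyond the lever's end), where the studs stand
- lever (a joint): turn of the lens lever, counter-clockwise seen from above, 0 to 1.75 rad. It clicks into six notches 0.35 apart: 0 (the start), 0.35, 0.70, 1.05, 1.40, 1.75; let go between notches it snaps to the nearest one; about 3 to 4 N at the tab to leave a notch
- tray_mid (a point): return tray: centre of the inner floor of a yellow open tray, fixed, 150 (own x) x 90 (y) outside, walls 5 thick and 20 high; inner floor 5 above the desk
- red_mid (a point): slide cassette: flat red plastic box 100 long (own x) x 32 wide (y) x 20 high with an upright white grip block on its middle (14 along x, 24 along y, from 20 to 50 above the underside), 0.11-0.21 kg. Point: centre, 25 above the underside. It starts in one of the four lanes
- dropper: bystander: amber dropper bottle, 32 diameter, 70 high, origin under it
- mug: bystander: white mug, 76 diameter, 90 high, origin under it
- notes: bystander: yellow pack of notes 75 x 75 x 22, origin under it
- blue0_mid (a point): slide cassette: flat blue plastic box 100 long (own x) x 32 wide (y) x 20 high with an upright white grip block on its middle (14 along x, 24 along y, from 20 to 50 above the underside), 0.11-0.21 kg. Point: centre, 25 above the underside. Starts on the desk to the right of the stage; may be absent
- blue1_mid (a point): slide cassette: flat blue plastic box 100 long (own x) x 32 wide (y) x 20 high with an upright white grip block on its middle (14 along x, 24 along y, from 20 to 50 above the underside), 0.11-0.21 kg. Point: centre, 25 above the underside. Starts on the desk to the right of the stage; may be absent
- blue2_mid (a point): slide cassette: flat blue plastic box 100 long (own x) x 32 wide (y) x 20 high with an upright white grip block on its middle (14 along x, 24 along y, from 20 to 50 above the underside), 0.11-0.21 kg. Point: centre, 25 above the underside. Starts on the desk to the right of the stage; may be absent
- blue3_mid (a point): slide cassette: flat blue plastic box 100 long (own x) x 32 wide (y) x 20 high with an upright white grip block on its middle (14 along x, 24 along y, from 20 to 50 above the underside), 0.11-0.21 kg. Point: centre, 25 above the underside. Starts on the desk to the right of the stage; may be absent

How it is judged (in metres and radians):
On the way, in this order (a step that is already met when the one before it is completed fails the run):
1. red cassette flat in the tray, every blue cassette flat in a lane between the jaws (x of red_mid in the frame of tray_mid between -0.04 and 0.04 m and y of red_mid in the frame of tray_mid between -0.04 and 0.04 m and z of red_mid in the frame of tray_mid below 0.031 m and angle between red_mid's own z axis and vertical below 0.12 rad and linear speed of each of red, blue0, blue1, blue2, blue3 below 0.03 m/s and x of blue0_mid in the frame of stage between -0.02 and 0.02 m and z of each of blue0_mid, blue1_mid, blue2_mid, blue3_mid in the frame of stage below 0.044 m and angle between each of blue0_mid, blue1_mid, blue2_mid, blue3_mid's own z axis and vertical below 0.1 rad and angle between the x axis of each of blue0_mid, blue1_mid, blue2_mid, blue3_mid and the x axis of stage, either way round below 0.2 rad and (y of blue0_mid in the frame of stage between -0.118 and -0.102 m or y of blue0_mid in the frame of stage between -0.072 and -0.056 m or y of blue0_mid in the frame of stage between -0.026 and -0.01 m or y of blue0_mid in the frame of stage between 0.02 and 0.036 m) and x of blue1_mid in the frame of stage between -0.02 and 0.02 m and (y of blue1_mid in the frame of stage between -0.118 and -0.102 m or y of blue1_mid in the frame of stage between -0.072 and -0.056 m or y of blue1_mid in the frame of stage between -0.026 and -0.01 m or y of blue1_mid in the frame of stage between 0.02 and 0.036 m) and x of blue2_mid in the frame of stage between -0.02 and 0.02 m and (y of blue2_mid in the frame of stage between -0.118 and -0.102 m or y of blue2_mid in the frame of stage between -0.072 and -0.056 m or y of blue2_mid in the frame of stage between -0.026 and -0.01 m or y of blue2_mid in the frame of stage between 0.02 and 0.036 m) and x of blue3_mid in the frame of stage between -0.02 and 0.02 m and (y of blue3_mid in the frame of stage between -0.118 and -0.102 m or y of blue3_mid in the frame of stage between -0.072 and -0.056 m or y of blue3_mid in the frame of stage between -0.026 and -0.01 m or y of blue3_mid in the frame of stage between 0.02 and 0.036 m)), for 0.2 s.
2. turnbuckle turned until both jaws are fully home (value of joint sleeve above 5.3 rad), for 0.2 s.
3. lens lever in the notch of the green stud (horizontal distance between lever_point and mark_green below 0.008 m and velocity of joint lever between -0.1 and 0.1 rad/s), for 0.2 s.
At the end, for the whole second after the job is handed in: Red cassette flat in the tray; every blue cassette flat in a lane (8 mm across), centred along it by the jaws (within 4.5 mm); sleeve turned past 5.3 rad; the lever's pointing point within 8 mm of the green stud and at rest (all of step 3 and x of red_mid in the frame of tray_mid between -0.04 and 0.04 m and y of red_mid in the frame of tray_mid between -0.04 and 0.04 m and z of red_mid in the frame of tray_mid below 0.031 m and angle between red_mid's own z axis and vertical below 0.12 rad and linear speed of each of red, blue0, blue1, blue2, blue3 below 0.03 m/s and x of blue0_mid in the frame of stage between -0.0045 and 0.0045 m and z of each of blue0_mid, blue1_mid, blue2_mid, blue3_mid in the frame of stage below 0.044 m and angle between each of blue0_mid, blue1_mid, blue2_mid, blue3_mid's own z axis and vertical below 0.1 rad and angle between the x axis of each of blue0_mid, blue1_mid, blue2_mid, blue3_mid and the x axis of stage, either way round below 0.2 rad and (y of blue0_mid in the frame of stage between -0.118 and -0.102 m or y of blue0_mid in the frame of stage between -0.072 and -0.056 m or y of blue0_mid in the frame of stage between -0.026 and -0.01 m or y of blue0_mid in the frame of stage between 0.02 and 0.036 m) and x of blue1_mid in the frame of stage between -0.0045 and 0.0045 m and (y of blue1_mid in the frame of stage between -0.118 and -0.102 m or y of blue1_mid in the frame of stage between -0.072 and -0.056 m or y of blue1_mid in the frame of stage between -0.026 and -0.01 m or y of blue1_mid in the frame of stage between 0.02 and 0.036 m) and x of blue2_mid in the frame of stage between -0.0045 and 0.0045 m and (y of blue2_mid in the frame of stage between -0.118 and -0.102 m or y of blue2_mid in the frame of stage between -0.072 and -0.056 m or y of blue2_mid in the frame of stage between -0.026 and -0.01 m or y of blue2_mid in the frame of stage between 0.02 and 0.036 m) and x of blue3_mid in the frame of stage between -0.0045 and 0.0045 m and (y of blue3_mid in the frame of stage between -0.118 and -0.102 m or y of blue3_mid in the frame of stage between -0.072 and -0.056 m or y of blue3_mid in the frame of stage between -0.026 and -0.01 m or y of blue3_mid in the frame of stage between 0.02 and 0.036 m) and value of joint sleeve above 5.3 rad); the robot touches nothing.
It fails at once if the mug is shoved more than 30 mm or tipped over (distance of mug from where it was at the start of the episode above 0.03 m or angle between mug's own z axis and vertical above 0.5 rad).
It fails at once if the dropper is shoved more than 30 mm or tipped over (distance of dropper from where it was at the start of the episode above 0.03 m or angle between dropper's own z axis and vertical above 0.5 rad).
It fails at once if the notes is shoved more than 30 mm or tipped over (distance of notes from where it was at the start of the episode above 0.03 m or angle between notes's own z axis and vertical above 0.5 rad).
Of blue0, blue1, blue2, blue3 only 2 to 4 are there at a start; the rules pass over those that are not, and their reading is None.
At some moment in a run one of blue0, blue1, blue2, blue3 may be knocked a few centimetres aside while the robot is not near it.
Once in a run the grip may slacken for a moment while it holds something.
It also fails if it takes over 210 s, if anything falls off the work surface, if the arm or the gripper's body presses on something with over 40 N, if the wrist force passes 120 N, or if a joint passes its speed limit or range.

### The arm

A 6-joint arm with a two-finger parallel gripper is mounted at the origin on the work surface. World frame = base frame: x ahead of the robot, y to its left, z up, the work surface at z = 0. Lengths are in m, angles in degrees, forces in N, time in s.
With the tool pointing down it reaches from about 0.4 to 0.825 m from the base axis. Payload 7 kg.
Tool frame: the origin (TCP) lies on the front face of the gripper's body, between the roots of the fingers; the fingertips stand 66 mm ahead of it and the grasp point (between the pads) lies 47 mm ahead of it; z points along the fingers, y is the line along which they close (so a half turn about z gives the same grasp; the last joint's range is limited). The gripper opens to 88 mm and grips with 3 to 60 N. Pads are 19 mm wide; open, the fingers measure 130 mm over their backs; the gripper's body (78 mm by 193 mm) begins 47 mm behind the grasp point.
Start: joints at [83.142, 20.546, 0.682, 0, -70.136, -16.507], TCP at [0.268, 0.62, 0.292] pointing down, gripper open.
Joint ranges: [-176.03, 176.03], [-82.01, 121.73], [-58.28, 71.71], [-173.87, 95.51], [-174.79, -0.11], [-173.66, 173.66]. Speed limits (degrees/s): [136.94, 136.94, 172.46, 180, 180, 180].

### API

Orientations are given as [roll, pitch, yaw] about the fixed x, y, z axes, in that order (R = Rz(yaw) Ry(pitch) Rx(roll)).
In Python, from plant import ctrl gives the robot as it stands.
- The arm moves only by the tool send_rows, never from a script. Its argument "deltas" is a list of rows, each a list of 2 entries, a list of its own where there are three numbers: the shift along the tool's x, y, z each as a share of 800 mm, from -1 to 1, then the turn about the tool's z as a share of 90 degrees, from -1 to 1. A call has exactly 5 rows; each row is the pose to reach, as a shift and turn from the pose commanded when the call began, along the tool's axes at that moment; what a row does not reach only later rows make up. A row lasts 1/12 s, in which the tool goes at most 41.7 mm and 7.16 degrees, less where a joint would pass 70% of its speed; a pose out of reach is approached as far as the arm can. A call with a number of a shift or a turn outside -1 to 1 is refused whole. A call with a gripper value outside its range is refused whole. "gripper" is the opening, from 0 (shut) to 1 (fully open), set as the call begins (left out, the last holds). The fingers move at their own pace and stop on an object; the grip force is fixed at half the most. Time passes only in rows, so rows that repeat a pose let the fingers close, or fill a call up. It gives the time, the measured TCP pose, the force, the opening and the grip force at its end, in the units of the state.
- ctrl.get_obs(): the state, without advancing time (a new reading comes with each control period).
- ctrl.snapshot(name): name is "scene" or "side" or "wrist"; returns a dict with "color" (420x560x3 uint8, red, green, blue), "vertical_fov" (degrees; the focal length in pixels is half the picture's height over the tangent of half this angle, whatever the lens; pixels are square), "cx", "cy" (the principal point, pixels), "k1" (the pictures are not rectified: a ray, as slopes to the right and down, at radius r is drawn at 1 + k1 r^2 times it, then the intrinsics apply), "rvec" (rotation vector, rad) and "tvec" (3), from world to camera coordinates, as OpenCV has them. Camera axes: x right, y down, z forward; pixel columns grow to the right and rows downward; lengths in m; the calibration is good to about 2 mm. A picture is of the moment at which its call begins. There is no depth.
- ctrl.close_job(): hands the job in; it is judged then, once.
Trained networks look in a picture, given as the dict that the camera call returned (one of the last four; its "shot" number tells which), for a name from the list of things; names that differ only in an ending like _2 or _b are one class to them, and where a whole thing is asked for, a point or a joint stands for the part that bears it (a point fixed in the world has none). Each returns a list of dicts, best first, with "conf" (0 to 1); they miss things now and then, are a little off and sometimes report something else, mostly with a low value. They report only what shows in the picture. A call takes as long as a camera call.
- ctrl.boxes_of(picture, thing): "xy" ([column, row] as shares, 0 to 1, of the picture: columns of its width, rows of its height, amid what is visible of it).
- ctrl.cut_out(picture, thing): "pixels" (420x560 bool, what is visible of it) and "xy" ([column, row] as shares, 0 to 1, of the picture: columns of its width, rows of its height, amid what is visible of it).
The state is a dict: "clock": time; "joint_pos": joint angles; "qvel": joint speeds; "tau": joint torques, N m; "tool_pos": TCP position; "orientation": TCP orientation; "force": force on the tool from outside, world axes, zero at the start; "moment": the same for the moment, N m; "opening": finger opening in m; "gripper_force": force on a finger pad.
Only numpy, scipy, OpenCV 4.12 (cv2) and the standard library are available. Lean on these libraries where they do the work, as an engineer would, in place of code of your own. Each camera call takes 0.05 s, during which the arm holds its last target. There are 200 camera calls.

## Working session

There is one attempt and no reset: what is moved stays moved. The work goes in short steps, Python scripts to look and compute and a tool call to move; the robot and the scene stay as the last step left them, time stands still between calls to the robot, and variables do not carry over. Pictures are saved under pics/ and viewed, at most 14 in all, crops included, and the job is handed in when it is done.

Besides the shell and the picture viewer there is one more tool, called after ">>>" as name([rows], argument=value, ...), one row to a line, values as JSON. send_rows: Moves the arm, as the interface text tells. Shift numbers are shares of 800 mm and turn numbers shares of 90 degrees, none past 1 either way. Its arguments: {"type":"object","properties":{"deltas":{"type":"array","items":{"type":"array"}},"gripper":{"type":"number"}},"required":["deltas"]}

```bash
mkdir -p pics; ls
cat > h.py <<'E'
import numpy as np, cv2
from plant import ctrl
def snap(n,save=None):
    p=ctrl.snapshot(n)
    if save: cv2.imwrite('pics/'+save,p['color'][:,:,::-1])
    return p
def K(p):
    H,W=p['color'].shape[:2]; f=H/2/np.tan(np.radians(p['vertical_fov'])/2); return f,p['cx'],p['cy']
def ray(p,u,v):
    f,cx,cy=K(p); d=np.array([(u-cx)/f,(v-cy)/f]); s=d.copy()
    for _ in range(30): s=d/(1+p['k1']*(s@s))
    R=cv2.Rodrigues(np.array(p['rvec'],float))[0]; t=np.array(p['tvec'],float).ravel()
    return -R.T@t, R.T@np.array([s[0],s[1],1])
def onz(p,u,v,z):
    o,d=ray(p,u,v); return o+d*(z-o[2])/d[2]
def proj(p,X):
    R=cv2.Rodrigues(np.array(p['rvec'],float))[0]; c=R@np.array(X,float)+np.array(p['tvec'],float).ravel()
    s=c[:2]/c[2]; s=s*(1+p['k1']*(s@s)); f,cx,cy=K(p); return np.array([s[0]*f+cx,s[1]*f+cy])
E
python3 - <<'E'
from h import *
o=ctrl.get_obs(); print(o['clock'],o['tool_pos'],o['orientation'],o['opening'])
for n in['scene','side','wrist']:
    p=snap(n,n+'0.png'); print(n,p['vertical_fov'],p['k1'],ray(p,p['cx'],p['cy']))
    for t in ['red_mid','blue0_mid','lever_tab','mark_green','tray_mid','mug','dropper','notes','sleeve','stage','jaw_near','dial_mid']:
        print(t,[(np.round(np.array(b['xy'])*[560,420]).tolist(),round(b['conf'],2)) for b in ctrl.boxes_of(p,t)][:6])
E
```

```text
pics
0.0 [0.26754401 0.61929674 0.29120757] [ 1.79903894e+02 -8.15823421e-03 -2.33718234e+01] 0.0873096277605976
scene 42.976118896956024 -0.18590942867684282 (array([ 1.27593849, -0.54573086,  0.85188807]), array([-0.5679783 ,  0.46072865, -0.68200422]))
red_mid [([276.0, 202.0], 0.75), ([290.0, 211.0], 0.49), ([120.0, 292.0], 0.16)]
blue0_mid [([291.0, 198.0], 0.17)]
lever_tab []
mark_green []
tray_mid [([323.0, 129.0], 0.61)]
mug [([283.0, 268.0], 0.95), ([264.0, 184.0], 0.58), ([313.0, 170.0], 0.18)]
dropper [([206.0, 308.0], 0.58)]
notes [([344.0, 240.0], 0.65)]
sleeve [([312.0, 174.0], 0.88)]
stage [([296.0, 195.0], 0.82)]
jaw_near [([386.0, 156.0], 0.73), ([295.0, 199.0], 0.61), ([261.0, 185.0], 0.59)]
dial_mid [([384.0, 157.0], 0.7), ([382.0, 168.0], 0.58)]
side 57.6543235751082 -0.021023105390910818 (array([0.45809227, 0.64176166, 0.66125179]), array([ 0.16106906, -0.7399816 , -0.65305741]))
red_mid [([297.0, 230.0], 0.66)]
blue0_mid []
lever_tab [([230.0, 349.0], 0.94)]
mark_green [([265.0, 334.0], 0.36)]
tray_mid [([358.0, 375.0], 0.94)]
mug [([233.0, 189.0], 0.57)]
dropper [([261.0, 165.0], 0.73)]
notes [([215.0, 246.0], 0.6)]
sleeve [([279.0, 261.0], 0.68)]
stage [([283.0, 260.0], 0.83)]
jaw_near []
dial_mid [([227.0, 353.0], 0.82)]
wrist 64.60850988655305 -0.05901541688316221 (array([0.33606692, 0.59083394, 0.38421868]), array([-0.25252812,  0.10884677, -0.96144783]))
red_mid []
blue0_mid []
lever_tab []
mark_green []
tray_mid [([493.0, 9.0], 0.68)]
mug []
dropper []
notes []
sleeve []
stage []
jaw_near []
dial_mid []
```

View pics/scene0.png

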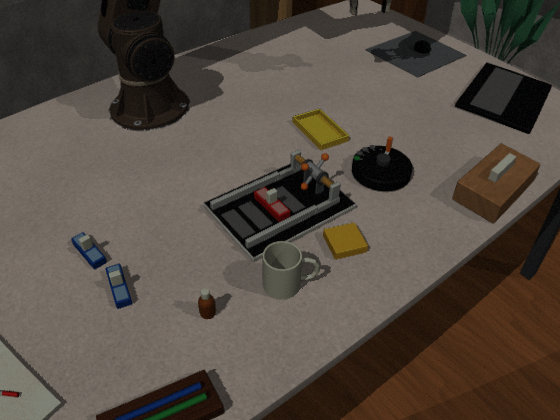

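View pics/side0.png

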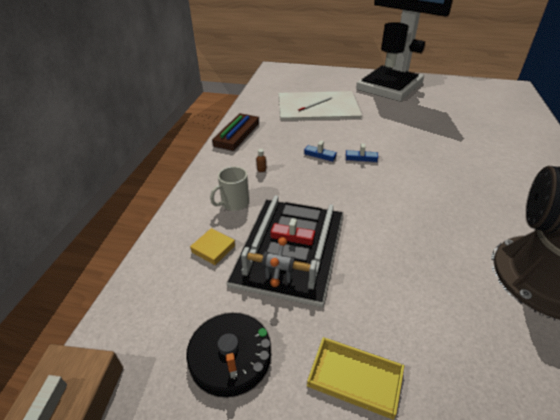

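Scene shows two blue cassettes at (88,250) and (118,285), red in the third lane at (271,205), the tray at (321,128), and the dial at (383,168) with the green stud at (358,156). In the side view the green stud is at (264,332), the tab at (231,362) and the tray at (357,376).

Run:
```python
from h import *
s=snap('scene'); d=snap('side')
def tri(a,b):
    o1,d1=ray(s,*a);o2,d2=ray(d,*b); d1/=np.linalg.norm(d1);d2/=np.linalg.norm(d2)
    A=np.stack([d1,-d2],1); k=np.linalg.lstsq(A,o2-o1,rcond=None)[0]
    p,q=o1+k[0]*d1,o2+k[1]*d2; return np.round((p+q)/2,3),round(np.linalg.norm(p-q),4)
print('red grip',tri((272,195),(293,224)))
for a in[(206,206),(249,248),(355,206)]: print('stage sc',onz(s,*a,0.015).round(3))
for a in[(337,205),(326,300),(234,284)]: print('stage sd',onz(d,*a,0.015).round(3))
for n,p in(('scene',s),('side',d)):
    h=cv2.cvtColor(p['color'],cv2.COLOR_RGB2HSV)
    for c,lo,hi in(('blue',(100,130,50),(125,255,255)),('red',(0,170,60),(4,255,255)),('or',(6,170,120),(14,255,255)),('yel',(22,150,80),(34,255,255)),('green',(40,100,50),(85,255,255))):
        m=cv2.inRange(h,lo,hi); k,l,st,ce=cv2.connectedComponentsWithStats(m)
        for i in range(1,k):
            if st[i,4]>8: 
                z={'blue':.012,'red':.03,'or':.06,'yel':.02,'green':.03}[c]; print(n,c,st[i,4],ce[i].round(1),onz(p,*ce[i],z).round(3))
    for b in ctrl.cut_out(p,'dial_mid')[:2]: print(b['conf'],b['pixels'].sum(),onz(p,*(np.array(b['xy'])*[560,420]),.03).round(3))
for n in ['mug','dropper','notes']:
    b=ctrl.boxes_of(s,n)[0]; print(n,onz(s,*(np.array(b['xy'])*[560,420]),{'mug':.045,'dropper':.035,'notes':.022}[n]).round(3))
```

```text
red grip (array([0.578, 0.007, 0.054]), np.float64(0.0054))
stage sc [ 0.483 -0.109  0.015]
stage sc [ 0.649 -0.108  0.015]
stage sc [0.695 0.162 0.015]
stage sd [ 0.484 -0.13   0.015]
stage sd [0.475 0.172 0.015]
stage sd [0.67  0.171 0.015]
scene blue 182 [ 87.4 252.9] [ 0.446 -0.391  0.012]
scene blue 17 [119.8 268.1] [ 0.528 -0.353  0.012]
scene blue 169 [117.8 290.3] [ 0.578 -0.383  0.012]
scene blue 533 [159.8 402.2] [ 0.839 -0.438  0.012]
scene red 217 [270.  205.7] [ 0.586 -0.002  0.03 ]
scene red 63 [  9.2 393.3] [ 0.681 -0.653  0.03 ]
scene or 19 [324.6 155.5] [0.552 0.193 0.06 ]
scene or 17 [304.2 165.5] [0.551 0.128 0.06 ]
scene or 11 [303.5 185.5] [0.605 0.079 0.06 ]
scene yel 1265 [320.1 128.7] [0.42  0.301 0.02 ]
scene yel 522 [344.6 237.3] [0.755 0.07  0.02 ]
scene green 10 [463.   1.] [0.086 1.436 0.03 ]
scene green 74 [468.7   5.6] [0.131 1.414 0.03 ]
scene green 173 [488.7   6.6] [0.184 1.49  0.03 ]
scene green 13 [525.5   4.7] [0.258 1.685 0.03 ]
scene green 111 [541.2  28.4] [0.435 1.503 0.03 ]
scene green 18 [531.5  22.8] [0.382 1.515 0.03 ]
scene green 23 [527.
[... 197 characters left out ...]
0.313 0.03 ]
side blue 108 [236.4 127. ] [ 0.87  -0.482  0.012]
side blue 136 [319.7 154.9] [ 0.562 -0.364  0.012]
side blue 145 [361.4 157.8] [ 0.434 -0.373  0.012]
side red 233 [293.7 237.8] [0.57  0.025 0.03 ]
side or 37 [281.6 239.9] [0.589 0.066 0.06 ]
side or 33 [273.7 261.2] [0.592 0.13  0.06 ]
side or 22 [273.8 281.7] [0.58  0.182 0.06 ]
side or 45 [229.8 356.9] [0.616 0.35  0.06 ]
side yel 693 [212.2 243.8] [0.754 0.073 0.02 ]
side yel 4681 [357.1 377.4] [0.403 0.322 0.02 ]
side green 97 [230.1 126.1] [ 0.881 -0.453  0.03 ]
side green 59 [262.  331.9] [0.581 0.277 0.03 ]
0.64 5442 [0.629 0.328 0.03 ]
mug [ 0.752 -0.102  0.045]
dropper [ 0.73  -0.274  0.035]
notes [0.763 0.062 0.022]
```

```bash
cat >> h.py <<'E'
def plan(wps,start=None):
    """wps: (x,y,z,yaw[,rows]); prints one row target per call: shares in the tool frame at each call's begin"""
    if start is None:
        o=ctrl.get_obs(); cur=np.array([*o['tool_pos'],o['orientation'][2]])
    else: cur=np.array(start,float)
    for w in wps:
        w=np.array(w,float); dy=(w[3]-cur[3]+180)%360-180
        d=np.array([*(w[:3]-cur[:3]),dy]); n=int(np.ceil(max(np.linalg.norm(d[:3])/.200,abs(dy)/34,1e-9)))
        for _ in range(n):
            st=d/n; a=np.radians(cur[3]); c,s=np.cos(a),np.sin(a)
            t=np.array([c*st[0]+s*st[1], s*st[0]-c*st[1], -st[2]])/.8
            # turn about tool z (down) = -yaw
            r=[round(float(v),4) for v in t]; k=round(float(-st[3]/90),4)
            cur=cur+st; print([r,k],'->',cur.round(4).tolist())
E
python3 -c "
from h import *
plan([(.53,.35,.30,-90)])"
```

```text
[[0.2173, 0.0897, -0.0049], 0.3702] -> [0.3988, 0.4848, 0.2961, -56.6829]
[[0.2309, -0.0444, -0.0049], 0.3702] -> [0.53, 0.35, 0.3, -90.0]
```

>>> send_rows([
  [[0.2173, 0.0897, -0.0049], 0.3702],
  [[0.2173, 0.0897, -0.0049], 0.3702],
  [[0.2173, 0.0897, -0.0049], 0.3702],
  [[0.2173, 0.0897, -0.0049], 0.3702],
  [[0.2173, 0.0897, -0.0049], 0.3702],
], gripper=1)

```text
clock: 2.72
tool_pos: [0.4009, 0.4818, 0.2966]
orientation: [-180.0, -0.0, -57.2]
force: [-0.6, -0.3, 0.3]
opening: 0.0877
gripper_force: 0.0
```

>>> send_rows([
  [[0.2309, -0.0444, -0.0049], 0.3702],
  [[0.2309, -0.0444, -0.0049], 0.3702],
  [[0.2309, -0.0444, -0.0049], 0.3702],
  [[0.2309, -0.0444, -0.0049], 0.3702],
  [[0.2309, -0.0444, -0.0049], 0.3702],
])

```text
clock: 3.13
tool_pos: [0.5322, 0.3468, 0.3003]
orientation: [-180.0, -0.0, -90.5]
force: [0.7, 0.6, 0.2]
opening: 0.0872
gripper_force: 0.0
```

```bash
python3 -c "
from h import *
o=ctrl.get_obs();print(o['clock'],o['tool_pos'],o['orientation'],o['joint_pos'])
p=snap('wrist','w1.png')
import pickle; pickle.dump(p,open('w1.pkl','wb'))
plan([(.58,.03,.30,-90)])"
```

```text
3.1333 [0.53223574 0.34684131 0.30032051] [-1.79972386e+02 -1.52230743e-02 -9.04949684e+01] [ 5.06798048e+01  1.65564258e+01 -4.00213834e+00  3.31708795e-02
 -6.94359861e+01 -5.11864195e+01]
[[0.1967, -0.0319, 0.0001], -0.0046] -> [0.5568, 0.1877, 0.3001, -90.41]
[[0.1969, -0.0305, 0.0001], -0.0046] -> [0.58, 0.03, 0.3, -90.0]
```

View pics/w1.png

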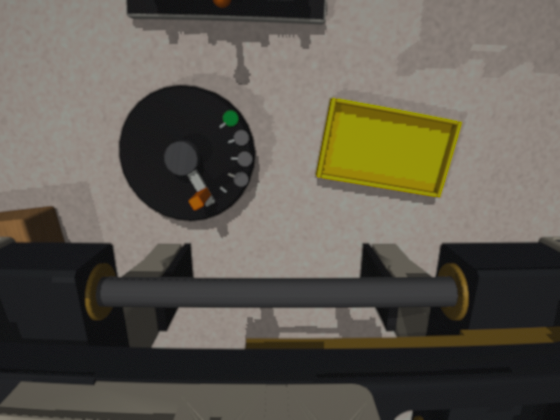

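The dial's hub is at (181,157), the green stud at (231,118), the lever tip at about (205,200), the tray corners at (333,100), (461,123), (439,196) and (318,178). Next I look at the stage.

>>> send_rows([
  [[0.1967, -0.0319, 0.0], 0],
  [[0.1967, -0.0319, 0.0], 0],
  [[0.1967, -0.0319, 0.0], 0],
  [[0.1967, -0.0319, 0.0], 0],
  [[0.1967, -0.0319, 0.0], 0],
])

```text
clock: 3.6
tool_pos: [0.5556, 0.1877, 0.3005]
orientation: [180.0, -0.0, -90.2]
force: [-0.5, 0.9, 0.6]
opening: 0.0876
gripper_force: 0.0
```

>>> send_rows([
  [[0.1969, -0.0305, 0.0], 0],
  [[0.1969, -0.0305, 0.0], 0],
  [[0.1969, -0.0305, 0.0], 0],
  [[0.1969, -0.0305, 0.0], 0],
  [[0.1969, -0.0305, 0.0], 0],
])

```text
clock: 4.02
tool_pos: [0.58, 0.0304, 0.3002]
orientation: [180.0, -0.0, -90.2]
force: [0.2, 1.6, 0.8]
opening: 0.0879
gripper_force: 0.0
```

```bash
python3 -c "
from h import *
import pickle; p=pickle.load(open('w1.pkl','rb'))
c=onz(p,181,157,.045); g=onz(p,231,118,.033); t=onz(p,202,191,.078)
m=cv2.inRange(cv2.cvtColor(p['color'],cv2.COLOR_RGB2HSV),(2,150,120),(16,255,255)); k,l,st,ce=cv2.connectedComponentsWithStats(m); print(st,ce)
m2=(p['color'].max(2)<45).astype(np.uint8); m2[:80]=0;m2[230:]=0;k,l,st,ce=cv2.connectedComponentsWithStats(m2);i=1+st[1:,4].argmax();print('dial',st[i],ce[i])
pts=cv2.findContours((l==i).astype(np.uint8),0,1)[0]; pts=max(pts,key=len); (a,b),r=cv2.minEnclosingCircle(pts); print(a,b,r,onz(p,a,b,.03),onz(p,a+r,b,.03))
for s in[(241,137),(245,159),(241,179)]:print(onz(p,*s,.033).round(4))
print(c,g,t,[np.degrees(np.arctan2(*(q-c)[1::-1])) for q in(g,t)])
T=np.array([onz(p,*q,.025)[:2] for q in[(333,100),(461,123),(439,196),(318,178)]]);print(T.round(3),T.mean(0),[np.linalg.norm(T[i]-T[i-1]).round(3) for i in range(4)]); e=T[1]-T[0];print(np.degrees(np.arctan2(e[1],e[0])))
o=ctrl.get_obs();print(o['clock'],o['tool_pos'],o['orientation'])
p=snap('wrist','w2.png')
pickle.dump(p,open('w2.pkl','wb'))
plan([(.50,-.37,.30,-90)])"
```

```text
[[     0      0    560    420 235082]
 [   219      0      2      1      2]
 [   190    195     13     14    116]] [[279.54185348 209.50546192]
 [219.5          0.        ]
 [195.71551724 202.04310345]]
dial [  120    86   135   135 11694] [182.50940653 150.18804515]
186.36666870117188 152.36666870117188 69.14054870605469 [0.63044929 0.31457613 0.03      ] [0.55493778 0.31553468 0.03      ]
[0.5698 0.2987 0.033 ]
[0.5663 0.3222 0.033 ]
[0.5715 0.3442 0.033 ]
[0.63242918 0.31762507 0.045     ] [0.57961781 0.27884613 0.033     ] [0.60503808 0.34678517 0.078     ] [np.float64(-143.71048066957107), np.float64(133.20828487406362)]
[[0.472 0.261]
 [0.33  0.285]
 [0.345 0.367]
 [0.486 0.345]] [0.40789979 0.31480774] [np.float64(0.085), np.float64(0.144), np.float64(0.084), np.float64(0.143)]
170.53729251373923
4.0167 [0.58003727 0.03041007 0.30018382] [ 1.79995347e+02 -4.39221227e-02 -9.02040588e+01]
[[0.1678, 0.0327, 0.0], -0.0008] -> [0.5533, -0.1018, 0.3001, -90.1442]
[[0.1677, 0.0329, 0.0], -0.0008] -> [0.5267, -0.2359, 0.3, -90.0721]
[[0.1677, 0.0331, 0.0], -0.0008] -> [0.5, -0.37, 0.3, -90.0]
```

View pics/w2.png

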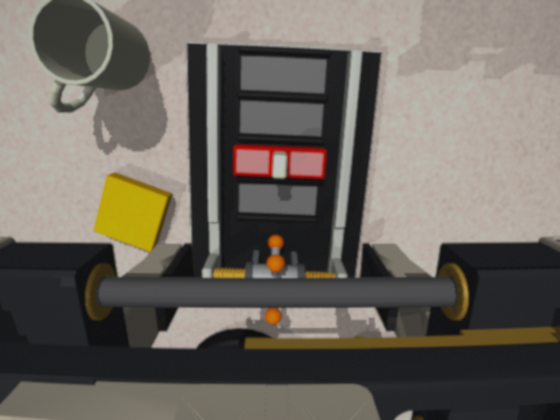

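The stage shows liners at about (284,75), (281,118) and (278,200), with red at (280,162) in the third lane. One ball points forward at (276,242), one up at (276,263). Now on to the blues.

>>> send_rows([
  [[0.1678, 0.0327, 0.0], 0],
  [[0.1678, 0.0327, 0.0], 0],
  [[0.1678, 0.0327, 0.0], 0],
  [[0.1678, 0.0327, 0.0], 0],
  [[0.1678, 0.0327, 0.0], 0],
])

```text
clock: 4.48
tool_pos: [0.5531, -0.1011, 0.3002]
orientation: [-180.0, -0.0, -90.1]
force: [0.5, 0.5, 0.2]
opening: 0.088
gripper_force: 0.0
```

>>> send_rows([
  [[0.1677, 0.0329, 0.0], 0],
  [[0.1677, 0.0329, 0.0], 0],
  [[0.1677, 0.0329, 0.0], 0],
  [[0.1677, 0.0329, 0.0], 0],
  [[0.1677, 0.0329, 0.0], 0],
])

```text
clock: 4.9
tool_pos: [0.5272, -0.2348, 0.2998]
orientation: [180.0, -0.0, -90.1]
force: [1.3, 0.3, 0.6]
opening: 0.0878
gripper_force: 0.0
```

>>> send_rows([
  [[0.1677, 0.0331, 0.0], 0],
  [[0.1677, 0.0331, 0.0], 0],
  [[0.1677, 0.0331, 0.0], 0],
  [[0.1677, 0.0331, 0.0], 0],
  [[0.1677, 0.0331, 0.0], 0],
])

```text
clock: 5.32
tool_pos: [0.5011, -0.3688, 0.2994]
orientation: [180.0, 0.0, -90.1]
force: [0.3, 0.7, -1.4]
opening: 0.0877
gripper_force: 0.0
```

```bash
cat >> h.py <<'E'
def blues(p,minA=100):
    h=cv2.cvtColor(p['color'],cv2.COLOR_RGB2HSV); m=cv2.inRange(h,(100,110,40),(128,255,255))
    m=cv2.morphologyEx(m,cv2.MORPH_CLOSE,np.ones((25,25)))
    k,l,st,ce=cv2.connectedComponentsWithStats(m); out=[]
    for i in range(1,k):
        if st[i,4]>minA:
            c=max(cv2.findContours((l==i).astype(np.uint8),0,1)[0],key=len)
            out.append((st[i].tolist(),c))
    return out
E
python3 -c "
from h import *
import pickle; p=pickle.load(open('w2.pkl','rb'))
h=cv2.cvtColor(p['color'],cv2.COLOR_RGB2HSV)
L=[onz(p,*q,.016)[:2] for q in[(284,75),(281,118.5),(278,200)]]; print(np.round(L,4)); 
A=np.array([[-.110,1],[-.064,1],[.028,1]]); s=np.linalg.lstsq(A,np.array(L),rcond=None)[0]; print('origin',s[1],'yaxis',s[0],np.degrees(np.arctan2(-s[0][0],s[0][1])))
E=[onz(p,*q,.0)[:2] for q in[(188,43),(381,53)]];print('edge',E,np.degrees(np.arctan2(*(E[0]-E[1])[::-1])))
print('redtopcorners',[onz(p,*q,.035).round(4) for q in[(234,146),(326,148),(326,178),(234,176)]])
print('grip',onz(p,280,153,.065),onz(p,280,160,.065))
p=snap('wrist','w3.png')
for st,c in blues(p): print(st); r=cv2.minAreaRect(np.array([onz(p,*q[0],.02)[:2]*1000 for q in c],np.float32)); print(r)
"
```

```text
[[ 0.5716 -0.0817]
 [ 0.5748 -0.0363]
 [ 0.5784  0.0564]]
origin [0.57728423 0.02818359] yaxis [0.04811272 1.00155223] -2.7502691652874014
edge [array([ 0.67638422, -0.11787003]), array([ 0.46410556, -0.1068625 ])] -2.968363539415789
redtopcorners [array([ 0.6252, -0.0084,  0.035 ]), array([ 0.527 , -0.0059,  0.035 ]), array([0.5259, 0.0267, 0.035 ]), array([0.6264, 0.024 , 0.035 ])]
grip [ 0.57650063 -0.00429009  0.065     ] [0.57651177 0.00259573 0.065     ]
[177, 147, 200, 48, 4861]
((501.06304931640625, -377.5186767578125), (226.3187713623047, 52.638336181640625), 0.4515882432460785)
```

View pics/w3.png

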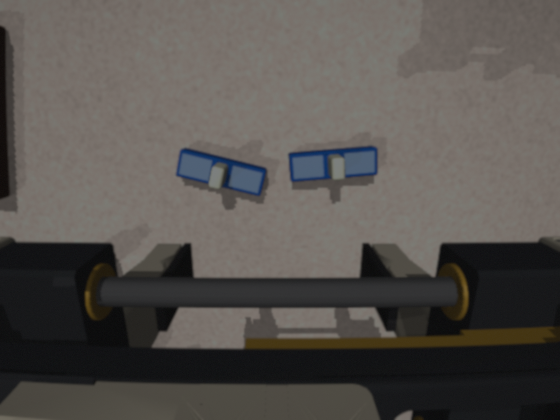

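```bash
cat >> h.py <<'E'
def cass(p,z0=0.0):
    """blue cassettes: rectangle fit on top face plane (z0+.02): (x,y,angle deg,sizes)"""
    h=cv2.cvtColor(p['color'],cv2.COLOR_RGB2HSV); m=cv2.inRange(h,(100,110,40),(128,255,255))
    m=cv2.morphologyEx(m,cv2.MORPH_OPEN,np.ones((3,3)));m=cv2.morphologyEx(m,cv2.MORPH_CLOSE,cv2.getStructuringElement(cv2.MORPH_ELLIPSE,(19,19)))
    k,l,st,ce=cv2.connectedComponentsWithStats(m); out=[]
    for i in range(1,k):
        if st[i,4]>400:
            c=max(cv2.findContours((l==i).astype(np.uint8),0,1)[0],key=len)
            (x,y),(w,hh),a=cv2.minAreaRect(np.array([onz(p,*q[0],z0+.017)[:2]*1000 for q in c],np.float32))
            if w<hh: a+=90; w,hh=hh,w
            a=(a+90)%180-90
            out.append((round(x/1000,4),round(y/1000,4),round(a,1),round(w),round(hh)))
    return out
def toW(sx,sy,a=-2.8,o=(.5773,.0282)):
    r=np.radians(a); return o[0]+np.cos(r)*sx-np.sin(r)*sy, o[1]+np.sin(r)*sx+np.cos(r)*sy
E
python3 -c "
from h import *
p=snap('wrist')
C=cass(p);print(C)
c=max(C); a=c[2]
h=cv2.cvtColor(p['color'],cv2.COLOR_RGB2HSV); print(h[170,195],h[177,218],p['color'][177,218])
for b in ctrl.boxes_of(p,'blue0_mid'): print(b['xy']*np.array([560,420]),b['conf'])
print([onz(p,u,v,.05) for u,v in((215,186),(338,178))])
plan([(c[0],c[1],.17,-90+a),(c[0],c[1],.091,-90+a)])
x,y=toW(0,-.110)
plan([(c[0],c[1],.18,-90+a),(x,y,.18,-92.8),(x,y,.107,-92.8)],(c[0],c[1],.091,-90+a))
"
```

```text
[(0.4371, -0.3855, 4.7, 98, 32), (0.5646, -0.3766, -14.3, 99, 33)]
[107  82 118] [ 45  12 127] [124 127 121]
[array([ 0.56611491, -0.36577267,  0.05      ]), array([ 0.43696286, -0.3740303 ,  0.05      ])]
[[0.0132, -0.0787, 0.1623], 0.1594] -> [0.5646, -0.3766, 0.17, -104.3]
[[-0.0, 0.0, 0.0988], -0.0] -> [0.5646, -0.3766, 0.091, -104.3]
[[-0.0, 0.0, -0.1112], -0.0] -> [0.5646, -0.3766, 0.18, -104.3]
[[-0.1798, 0.0411, -0.0], -0.0639] -> [0.5683, -0.2291, 0.18, -98.55]
[[-0.183, 0.0229, -0.0], -0.0639] -> [0.5719, -0.0817, 0.18, -92.8]
[[-0.0, 0.0, 0.0912], -0.0] -> [0.5719, -0.0817, 0.107, -92.8]
```

>>> send_rows([
  [[0.0132, -0.0787, 0.1623], 0.1594],
  [[0.0132, -0.0787, 0.1623], 0.1594],
  [[0.0132, -0.0787, 0.1623], 0.1594],
  [[0.0132, -0.0787, 0.1623], 0.1594],
  [[0.0132, -0.0787, 0.1623], 0.1594],
])

```text
clock: 5.88
tool_pos: [0.564, -0.375, 0.1644]
orientation: [179.6, 0.1, -104.2]
force: [-0.2, 0.0, 0.2]
opening: 0.0873
gripper_force: 0.0
```

>>> send_rows([
  [[0, 0, 0.035], 0],
  [[0, 0, 0.07], 0],
  [[0, 0, 0.0988], 0],
  [[0, 0, 0.0988], 0],
  [[0, 0, 0.0988], 0],
])

```text
clock: 6.3
tool_pos: [0.5642, -0.377, 0.0918]
orientation: [179.9, -0.0, -104.2]
force: [0.8, -0.3, 1.4]
opening: 0.088
gripper_force: 0.0
```

>>> send_rows([
  [[0, 0, 0], 0],
  [[0, 0, 0], 0],
  [[0, 0, 0], 0],
  [[0, 0, 0], 0],
  [[0, 0, 0], 0],
], gripper=0)

```text
clock: 6.72
tool_pos: [0.5642, -0.3782, 0.0922]
orientation: [-179.9, -0.0, -104.4]
force: [0.0, 0.5, -0.4]
opening: 0.0599
gripper_force: 0.0
```

>>> send_rows([
  [[0, 0, 0], 0],
  [[0, 0, 0], 0],
  [[0, 0, 0], 0],
  [[0, 0, 0], 0],
  [[0, 0, 0], 0],
])

```text
clock: 7.13
tool_pos: [0.5638, -0.3781, 0.091]
orientation: [180.0, -0.0, -104.3]
force: [0.4, -0.4, 0.1]
opening: 0.0268
gripper_force: 0.0
```

>>> send_rows([
  [[0, 0, 0], 0],
  [[0, 0, 0], 0],
  [[0, 0, 0], 0],
  [[0, 0, 0], 0],
  [[0, 0, 0], 0],
])

```text
clock: 7.55
tool_pos: [0.5639, -0.3781, 0.091]
orientation: [180.0, 0.0, -104.3]
force: [-0.8, -0.6, -1.0]
opening: 0.0138
gripper_force: 30.0
```

>>> send_rows([
  [[0, 0, -0.03], 0],
  [[0, 0, -0.06], 0],
  [[0, 0, -0.09], 0],
  [[0, 0, -0.1112], 0],
  [[0, 0, -0.1112], 0],
])

```text
clock: 7.97
tool_pos: [0.5655, -0.3789, 0.1846]
orientation: [-179.6, -0.1, -104.3]
force: [0.4, 0.1, -0.2]
opening: 0.0134
gripper_force: 30.0
```

>>> send_rows([
  [[-0.03, 0.0069, 0], -0.01],
  [[-0.07, 0.016, 0], -0.025],
  [[-0.11, 0.0251, 0], -0.04],
  [[-0.15, 0.0343, 0], -0.055],
  [[-0.1798, 0.0411, 0], -0.0639],
])

```text
clock: 8.38
tool_pos: [0.5669, -0.2284, 0.1793]
orientation: [179.9, 0.0, -98.5]
force: [0.4, -0.5, -1.2]
opening: 0.0137
gripper_force: 30.0
```

>>> send_rows([
  [[-0.04, 0.005, 0], -0.015],
  [[-0.08, 0.01, 0], -0.03],
  [[-0.12, 0.015, 0], -0.045],
  [[-0.16, 0.02, 0], -0.0639],
  [[-0.183, 0.0229, 0], -0.0639],
])

```text
clock: 8.8
tool_pos: [0.5709, -0.0804, 0.1795]
orientation: [180.0, 0.0, -92.7]
force: [-0.5, -0.7, -1.8]
opening: 0.0138
gripper_force: 30.0
```

```bash
python3 -c "
from h import *
p=snap('wrist','w4.png'); o=ctrl.get_obs();print(o['tool_pos'],o['orientation'],o['opening'],o['gripper_force'])
x,y=toW(0,-.110)
plan([(x,y,.107,-92.8)])
snap('scene','s4.png')
"
```

```text
[ 0.5712469  -0.07874511  0.17958583] [ 1.79983042e+02  4.41252383e-02 -9.26907519e+01] 0.013931295234975443 29.999734461307526
[[0.0036, -0.001, 0.0907], 0.0012] -> [0.5719, -0.0817, 0.107, -92.8]
```

View pics/w4.png

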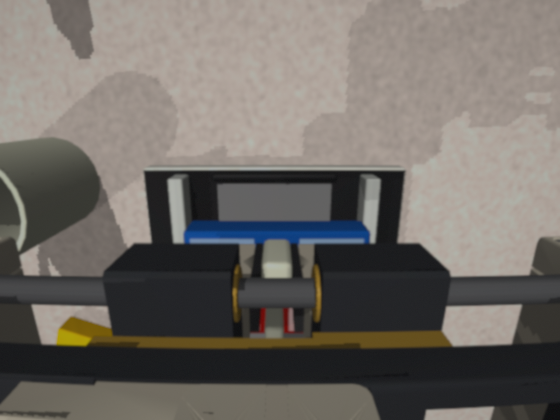

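The blue is held; its far top edge is at row ~223, columns 186–368, with the liner at columns 217–331 and its far edge at row 182.

```bash
python3 -c "
from h import *
p=snap('wrist'); o=ctrl.get_obs();print(o['tool_pos'])
print([onz(p,*q,.1086).round(4) for q in((186,241),(368,241),(186,223),(368,223))])
print('stage',[onz(p,*q,z).round(4) for q,z in(((217,183),.015),((331,183),.015),((146,169),.0),((403,169),.0))])
for s in ((-.105,-.14),(.105,-.14),(0,-.11)): print(s,np.round(toW(*s),4))
"
```

```text
[ 0.5711494  -0.08151439  0.17955605]
[array([ 0.6187, -0.0905,  0.1086]), array([ 0.5225, -0.0859,  0.1086]), array([ 0.6175, -0.1005,  0.1086]), array([ 0.5228, -0.096 ,  0.1086])]
stage [array([ 0.6172, -0.1019,  0.015 ]), array([ 0.5273, -0.0976,  0.015 ]), array([ 0.6783, -0.1136,  0.    ]), array([ 0.4647, -0.1035,  0.    ])]
(-0.105, -0.14) [ 0.4656 -0.1065]
(0.105, -0.14) [ 0.6753 -0.1168]
(0, -0.11) [ 0.5719 -0.0817]
```

```bash
python3 -c "
from h import *
import pickle
p=snap('wrist'); o=ctrl.get_obs();print(o['tool_pos'])
q=pickle.load(open('w2.pkl','rb'))
g=lambda P,c:[int(x) for x in P['color'][:,c].sum(1)]
print('w2',g(q,270)[40:105]); print('now',g(p,240)[160:250]); print('blk',g(p,277)[225:300])
print('edge rows now'); 
for v in (223,241): print(v,onz(p,277,v,.0886)[1].round(4),onz(p,277,v,.1086)[1].round(4))
for v in (238,242): print('blk',onz(p,277,v,.1386)[1].round(4))
R=cv2.Rodrigues(np.array(p['rvec']))[0]; print(-R.T@np.array(p['tvec']).ravel())
"
```

```text
[ 0.57112932 -0.08243564  0.1795945 ]
w2 [469, 461, 459, 457, 465, 449, 343, 195, 120, 118, 106, 84, 63, 60, 72, 108, 181, 259, 306, 322, 324, 324, 323, 321, 324, 325, 323, 323, 322, 322, 323, 325, 323, 323, 322, 322, 322, 322, 319, 323, 321, 320, 321, 319, 321, 322, 320, 322, 318, 304, 256, 175, 109, 94, 104, 111, 101, 76, 66, 66, 94, 163, 246, 300, 316]
now [465, 463, 465, 465, 458, 442, 407, 395, 434, 479, 461, 351, 208, 101, 80, 87, 110, 118, 109, 90, 75, 64, 62, 80, 139, 216, 273, 294, 297, 297, 297, 296, 297, 296, 297, 297, 296, 295, 297, 296, 296, 296, 297, 295, 295, 297, 296, 297, 295, 295, 295, 295, 295, 295, 296, 295, 295, 295, 295, 289, 262, 208, 165, 151, 153, 151, 155, 151, 158, 160, 178, 197, 216, 216, 212, 211, 211, 240, 303, 369, 404, 409, 402, 370, 320, 297, 295, 295, 291, 292]
blk [154, 154, 156, 158, 160, 176, 197, 213, 215, 212, 207, 207, 215, 250, 299, 340, 357, 359, 360, 362, 364, 363, 364, 364, 367, 366, 368, 369, 370, 373, 373, 371, 374, 374, 377, 387, 411, 447, 485, 515, 527, 529, 528, 523, 516, 513, 510, 510, 509, 509, 505, 483, 406, 276, 176, 161, 171, 183, 193, 202, 210, 218, 220, 222, 225, 228, 228, 229, 227, 225, 227, 225, 220, 214, 210]
edge rows now
223 -0.0927 -0.0995
241 -0.0815 -0.0896
blk -0.103
blk -0.1012
[ 0.56779827 -0.15510638  0.27160902]
```

```bash
python3 -c "
import cv2; a=cv2.imread('pics/w4.png')[160:340,170:390]; cv2.imwrite('pics/w4c.png',cv2.resize(a,None,fx=3.2,fy=3.2,interpolation=2))"
```

```text
(no output)
```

View pics/w4c.png

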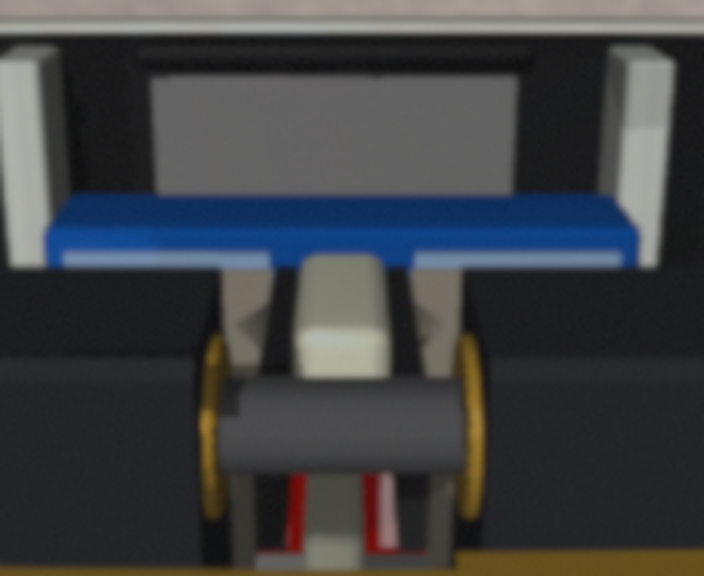

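The held cassette's lower edge is at row ~221.5, top edge at ~231, block edge at ~263, and the liner's far edge at ~184.5.

```bash
python3 -c "
from h import *
import pickle
p=snap('wrist'); o=ctrl.get_obs();print(o['tool_pos'],o['orientation'][2])
q=pickle.load(open('w2.pkl','rb'))
w=onz(q,270,91,.016)[1]-onz(q,270,56.2,.016)[1]; print('liner w',w,'w2 centre',(onz(q,283,91,.016)[1]+onz(q,283,56.2,.016)[1])/2)
print('lane now',onz(p,277,184.5,.016)+[0,w/2,0], 'cass',onz(p,277,221.5,.0886)[1]+.016,onz(p,277,231,.1086)[1]+.016,onz(p,277,263,.1386)[1]+.012)
print('cass x',[(onz(p,a,v,z)[0]+onz(p,b,v,z)[0])/2 for a,b,v,z in((185,369.3,233,.1086),)], 'lane x',(onz(p,217.5,184,.016)[0]+onz(p,331.5,184,.016)[0])/2)
print('jaws x',[onz(p,*k,.0365).round(4) for k in((171.5,176),(187,176),(361,176),(379,178))])
"
```

```text
[ 0.57109288 -0.08309464  0.1796059 ] -92.83078758896748
liner w 0.035315079905346186 w2 centre -0.08295580349944312
lane now [ 0.56972458 -0.08315382  0.016     ] cass -0.07857402071158924 -0.0800681113700644 -0.08018132082481132
cass x [np.float64(0.570157809440215)] lane x 0.5716685478541481
jaws x [array([ 0.6453, -0.1154,  0.0365]), array([ 0.634 , -0.1148,  0.0365]), array([ 0.5088, -0.1086,  0.0365]), array([ 0.4956, -0.1065,  0.0365])]
```

```bash
sed -i 's/o=(.5773,.0282)/o=(.5773,.0270)/' h.py; python3 -c "
from h import *
plan([(.572,-.0863,.125,-92.8),(.572,-.0863,.1065,-92.8)])"
```

```text
[[0.0039, -0.0013, 0.0683], -0.0003] -> [0.572, -0.0863, 0.125, -92.8]
[[-0.0, 0.0, 0.0231], -0.0] -> [0.572, -0.0863, 0.1065, -92.8]
```

>>> send_rows([
  [[0.0039, -0.0013, 0.02], 0],
  [[0.0039, -0.0013, 0.045], 0],
  [[0.0039, -0.0013, 0.0683], 0],
  [[0.0039, -0.0013, 0.0683], 0],
  [[0.0039, -0.0013, 0.0683], 0],
])

```text
clock: 9.47
tool_pos: [0.5716, -0.0873, 0.1246]
orientation: [179.8, -0.0, -92.9]
force: [-0.6, -0.2, -1.0]
opening: 0.0135
gripper_force: 30.0
```

>>> send_rows([
  [[0, 0, 0.01], 0],
  [[0, 0, 0.0231], 0],
  [[0, 0, 0.0231], 0],
  [[0, 0, 0.0231], 0],
  [[0, 0, 0.0231], 0],
])

```text
clock: 9.88
tool_pos: [0.5722, -0.0862, 0.1071]
orientation: [180.0, -0.0, -92.8]
force: [0.6, 0.1, -2.2]
opening: 0.0138
gripper_force: 30.0
```

>>> send_rows([
  [[0, 0, 0], 0],
  [[0, 0, 0], 0],
  [[0, 0, 0], 0],
  [[0, 0, 0], 0],
  [[0, 0, 0], 0],
], gripper=0.5)

```text
clock: 10.3
tool_pos: [0.5724, -0.0862, 0.1072]
orientation: [-180.0, 0.0, -92.8]
force: [-0.1, -0.3, -0.2]
opening: 0.0406
gripper_force: 0.0
```

```bash
python3 -c "
from h import *
o=ctrl.get_obs();print(o['tool_pos'],o['orientation'][2])
plan([(.572,-.0863,.20,-92.8),(.50,-.21,.30,-92.8),(.44,-.35,.28,-90)])"
```

```text
[ 0.57243381 -0.08617529  0.10715918] -92.84127596692862
[[0.0002, 0.0005, -0.1161], -0.0005] -> [0.572, -0.0863, 0.2, -92.8]
[[0.1588, 0.0823, -0.125], -0.0] -> [0.5, -0.21, 0.3, -92.8]
[[0.1785, 0.0664, 0.025], -0.0311] -> [0.44, -0.35, 0.28, -90.0]
```

>>> send_rows([
  [[0, 0, -0.03], 0],
  [[0, 0, -0.07], 0],
  [[0, 0, -0.1161], 0],
  [[0, 0, -0.1161], 0],
  [[0, 0, -0.1161], 0],
])

```text
clock: 10.72
tool_pos: [0.5736, -0.086, 0.2025]
orientation: [-179.7, 0.1, -92.8]
force: [-1.0, -0.7, -0.8]
opening: 0.0436
gripper_force: 0.0
```

>>> send_rows([
  [[0.1588, 0.0823, -0.125], 0],
  [[0.1588, 0.0823, -0.125], 0],
  [[0.1588, 0.0823, -0.125], 0],
  [[0.1588, 0.0823, -0.125], 0],
  [[0.1588, 0.0823, -0.125], 0],
])

```text
clock: 11.13
tool_pos: [0.4989, -0.213, 0.3032]
orientation: [-179.8, -0.1, -92.9]
force: [0.6, 0.7, 0.2]
opening: 0.0439
gripper_force: 0.0
```

>>> send_rows([
  [[0.1785, 0.0664, 0.025], -0.0311],
  [[0.1785, 0.0664, 0.025], -0.0311],
  [[0.1785, 0.0664, 0.025], -0.0311],
  [[0.1785, 0.0664, 0.025], -0.0311],
  [[0.1785, 0.0664, 0.025], -0.0311],
])

```text
clock: 11.55
tool_pos: [0.4374, -0.3529, 0.2774]
orientation: [179.8, 0.1, -90.3]
force: [-0.6, 1.1, -0.5]
opening: 0.0439
gripper_force: 0.0
```

>>> send_rows([
  [[0, 0, 0], 0],
  [[0, 0, 0], 0],
  [[0, 0, 0], 0],
  [[0, 0, 0], 0],
  [[0, 0, 0], 0],
])

```text
clock: 11.97
tool_pos: [0.4407, -0.349, 0.28]
orientation: [-180.0, -0.0, -90.0]
force: [-0.0, -0.6, 0.8]
opening: 0.0438
gripper_force: 0.0
```

```bash
python3 -c "
from h import *
p=snap('wrist','w5.png'); C=cass(p); print(C); print(cass(snap('scene')))
c=C[0]; a=c[2]; x,y=c[0],c[1]+.002
plan([(x,y,.13,-90+a),(x,y,.091,-90+a)])
X,Y=toW(0,-.064)
plan([(x,y,.18,-90+a),(X,Y,.18,-92.8)],(x,y,.091,-90+a))
"
```

```text
[(0.4368, -0.3852, 4.7, 98, 31)]
[(0.8454, -0.4413, 81.2, 153, 23)]
[[0.0425, 0.0047, 0.1875], -0.0519] -> [0.4368, -0.3832, 0.13, -85.3]
[[0.0, -0.0, 0.0488], -0.0] -> [0.4368, -0.3832, 0.091, -85.3]
[[0.0, -0.0, -0.1112], -0.0] -> [0.4368, -0.3832, 0.18, -85.3]
[[-0.2087, -0.1033, -0.0], 0.0417] -> [0.5055, -0.2101, 0.18, -89.05]
[[-0.215, -0.0894, -0.0], 0.0417] -> [0.5742, -0.0369, 0.18, -92.8]
```

View pics/w5.png

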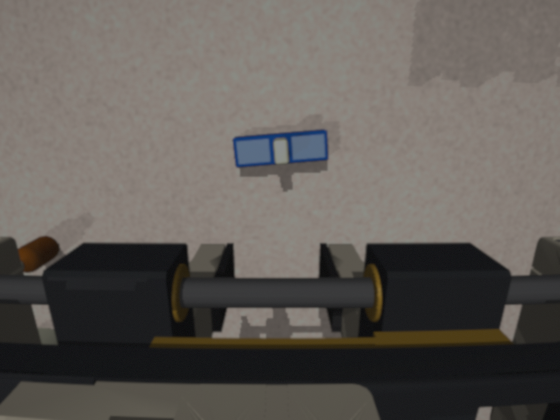

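The second blue sits at (281,148), undisturbed, and I'm grasping it.

>>> send_rows([
  [[0.0425, 0.0047, 0.1875], -0.0519],
  [[0.0425, 0.0047, 0.1875], -0.0519],
  [[0.0425, 0.0047, 0.1875], -0.0519],
  [[0.0425, 0.0047, 0.1875], -0.0519],
  [[0.0425, 0.0047, 0.1875], -0.0519],
])

```text
clock: 12.48
tool_pos: [0.4333, -0.3826, 0.1239]
orientation: [179.5, 0.3, -85.5]
force: [-0.9, 0.7, -0.6]
opening: 0.0436
gripper_force: 0.0
```

>>> send_rows([
  [[0, 0, 0.02], 0],
  [[0, 0, 0.0488], 0],
  [[0, 0, 0.0488], 0],
  [[0, 0, 0.0488], 0],
  [[0, 0, 0.0488], 0],
])

```text
clock: 12.9
tool_pos: [0.4374, -0.384, 0.0928]
orientation: [-179.9, -0.1, -85.3]
force: [-0.4, 0.3, 0.0]
opening: 0.0437
gripper_force: 0.0
```

>>> send_rows([
  [[0, 0, 0], 0],
  [[0, 0, 0], 0],
  [[0, 0, 0], 0],
  [[0, 0, 0], 0],
  [[0, 0, 0], 0],
], gripper=0)

```text
clock: 13.32
tool_pos: [0.4364, -0.3839, 0.0912]
orientation: [-180.0, -0.0, -85.4]
force: [-0.7, 0.4, -0.5]
opening: 0.0154
gripper_force: 0.0
```

>>> send_rows([
  [[0, 0, 0], 0],
  [[0, 0, 0], 0],
  [[0, 0, 0], 0],
  [[0, 0, 0], 0],
  [[0, 0, 0], 0],
])

```text
clock: 13.73
tool_pos: [0.4364, -0.3839, 0.0912]
orientation: [-180.0, -0.0, -85.4]
force: [-1.6, 1.6, 5.6]
opening: 0.0138
gripper_force: 30.0
```

>>> send_rows([
  [[0, 0, -0.03], 0],
  [[0, 0, -0.06], 0],
  [[0, 0, -0.09], 0],
  [[0, 0, -0.1112], 0],
  [[0, 0, -0.1112], 0],
])

```text
clock: 14.15
tool_pos: [0.4378, -0.3847, 0.1833]
orientation: [-179.7, -0.2, -85.3]
force: [1.2, 0.3, -2.0]
opening: 0.0137
gripper_force: 30.0
```

>>> send_rows([
  [[-0.04, -0.0198, 0], 0.008],
  [[-0.08, -0.0396, 0], 0.016],
  [[-0.12, -0.0594, 0], 0.024],
  [[-0.165, -0.0817, 0], 0.033],
  [[-0.2087, -0.1033, 0], 0.0417],
])

```text
clock: 14.57
tool_pos: [0.5049, -0.2091, 0.1786]
orientation: [179.9, 0.0, -89.2]
force: [0.1, -0.1, -1.2]
opening: 0.0135
gripper_force: 30.0
```

>>> send_rows([
  [[-0.045, -0.0187, 0], 0.008],
  [[-0.09, -0.0374, 0], 0.016],
  [[-0.135, -0.0561, 0], 0.024],
  [[-0.18, -0.0748, 0], 0.033],
  [[-0.215, -0.0894, 0], 0.0417],
])

```text
clock: 14.98
tool_pos: [0.5744, -0.035, 0.1786]
orientation: [179.9, 0.0, -92.9]
force: [0.6, -0.9, -1.7]
opening: 0.0139
gripper_force: 30.0
```

>>> send_rows([
  [[0, 0, 0], 0],
  [[0, 0, 0], 0],
  [[0, 0, 0], 0],
  [[0, 0, 0], 0],
  [[0, 0, 0], 0],
])

```text
clock: 15.4
tool_pos: [0.5736, -0.0387, 0.1794]
orientation: [180.0, -0.0, -93.0]
force: [0.1, -0.4, -1.2]
opening: 0.0137
gripper_force: 30.0
```

```bash
python3 -c "
from h import *
p=snap('wrist','w6.png'); o=ctrl.get_obs();print(o['tool_pos'],o['orientation'],o['opening'])
a=p['color'][130:330,170:390]; cv2.imwrite('pics/w6c.png',cv2.resize(a[:,:,::-1],None,fx=3,fy=3,interpolation=2))
"
```

```text
[ 0.57370007 -0.03868526  0.17960004] [ 1.79979619e+02 -3.81514608e-03 -9.29646657e+01] 0.014129136916285433
```

View pics/w6c.png

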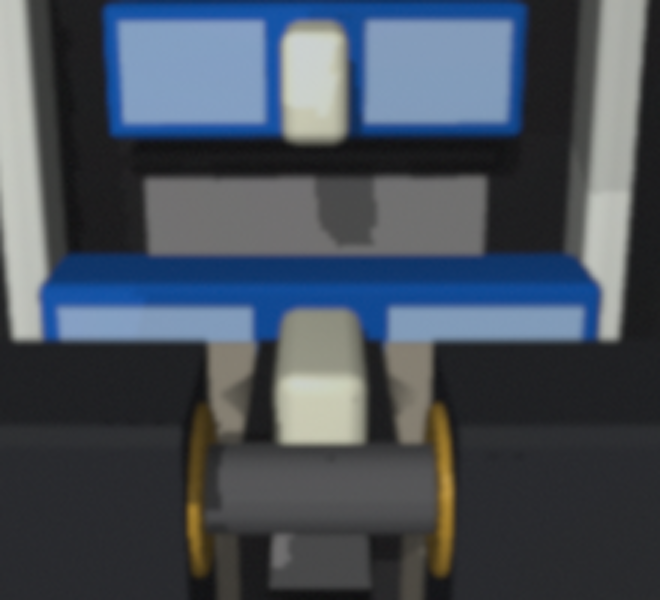

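The first blue lies neatly in its lane. The held one has its bottom edge at row 215, top edge at 225 and block edge at 257; the liner's far edge is at 188.7.

```bash
python3 -c "
from h import *
p=snap('wrist'); o=ctrl.get_obs();print(o['tool_pos'],o['orientation'][2])
ly=onz(p,277,188.7,.016)[1]+.0177; cy=np.mean([onz(p,277,215,.0886)[1]+.016,onz(p,277,225,.1086)[1]+.016,onz(p,277,256.7,.1386)[1]+.012])
lx=(onz(p,218.3,189,.016)[0]+onz(p,332.5,189,.016)[0])/2; cx=(onz(p,184,227,.1086)[0]+onz(p,370,227,.1086)[0])/2
print(ly,cy,lx,cx,toW(0,-.064))
t=o['tool_pos']; X,Y=t[0]+lx-cx,t[1]+ly-cy
plan([(X,Y,.13,-92.8),(X,Y,.1065,-92.8)])
print(X,Y)
plan([(X,Y,.2,-92.8),(.5764,.0095,.2,-92.8),(.5764,.0095,.106,-92.8)],(X,Y,.1065,-92.8))
"
```

```text
[ 0.57381392 -0.03860601  0.17970076] -92.96207581298219
-0.03596516975613218 -0.0392569320242139 0.5738004166848427 0.5726647957106041 (np.float64(0.5741736147330808), np.float64(-0.036923592789851786))
[[-0.0042, -0.0012, 0.0621], -0.0018] -> [0.5749, -0.0353, 0.13, -92.8]
[[-0.0, 0.0, 0.0294], -0.0] -> [0.5749, -0.0353, 0.1065, -92.8]
0.5749495411727461 -0.035314244421455504
[[-0.0, 0.0, -0.1169], -0.0] -> [0.5749, -0.0353, 0.2, -92.8]
[[-0.056, 0.0009, -0.0], -0.0] -> [0.5764, 0.0095, 0.2, -92.8]
[[0.0, -0.0, 0.1175], -0.0] -> [0.5764, 0.0095, 0.106, -92.8]
```

>>> send_rows([
  [[-0.0042, -0.0012, 0.02], 0],
  [[-0.0042, -0.0012, 0.04], 0],
  [[-0.0042, -0.0012, 0.0621], 0],
  [[-0.0042, -0.0012, 0.0621], 0],
  [[-0.0042, -0.0012, 0.0621], 0],
])

```text
clock: 15.92
tool_pos: [0.5747, -0.035, 0.1296]
orientation: [179.9, -0.0, -92.9]
force: [-0.7, -0.3, 0.1]
opening: 0.014
gripper_force: 30.0
```

>>> send_rows([
  [[0, 0, 0.01], 0],
  [[0, 0, 0.0294], 0],
  [[0, 0, 0.0294], 0],
  [[0, 0, 0.0294], 0],
  [[0, 0, 0.0294], 0],
])

```text
clock: 16.33
tool_pos: [0.5753, -0.0344, 0.1072]
orientation: [-180.0, 0.0, -92.9]
force: [0.1, 0.0, -0.8]
opening: 0.0138
gripper_force: 30.0
```

>>> send_rows([
  [[0, 0, 0], 0],
  [[0, 0, 0], 0],
  [[0, 0, 0], 0],
  [[0, 0, 0], 0],
  [[0, 0, 0], 0],
], gripper=0.5)

```text
clock: 16.75
tool_pos: [0.5754, -0.0343, 0.1068]
orientation: [-180.0, 0.0, -92.9]
force: [-0.4, 0.3, -0.7]
opening: 0.0406
gripper_force: 0.0
```

>>> send_rows([
  [[0, 0, -0.03], 0],
  [[0, 0, -0.07], 0],
  [[0, 0, -0.1169], 0],
  [[0, 0, -0.1169], 0],
  [[0, 0, -0.1169], 0],
])

```text
clock: 17.17
tool_pos: [0.5765, -0.0341, 0.2028]
orientation: [-179.7, 0.1, -92.9]
force: [-1.7, -0.5, -0.8]
opening: 0.044
gripper_force: 0.0
```

>>> send_rows([
  [[-0.056, 0.0009, 0], 0],
  [[-0.056, 0.0009, 0], 0],
  [[-0.056, 0.0009, 0], 0],
  [[-0.056, 0.0009, 0], 0],
  [[-0.056, 0.0009, 0], 0],
])

```text
clock: 17.58
tool_pos: [0.5764, 0.01, 0.1993]
orientation: [179.9, -0.0, -92.9]
force: [0.1, 0.3, 0.8]
opening: 0.0437
gripper_force: 0.0
```

>>> send_rows([
  [[0, 0, 0.04], 0],
  [[0, 0, 0.08], 0],
  [[0, 0, 0.1175], 0],
  [[0, 0, 0.1175], 0],
  [[0, 0, 0.1175], 0],
])

```text
clock: 18.0
tool_pos: [0.5762, 0.0094, 0.1046]
orientation: [179.8, -0.1, -92.9]
force: [-0.1, -0.0, 0.7]
opening: 0.0439
gripper_force: 0.0
```

>>> send_rows([
  [[0, 0, 0], 0],
  [[0, 0, 0], 0],
  [[0, 0, 0], 0],
  [[0, 0, 0], 0],
  [[0, 0, 0], 0],
], gripper=0)

```text
clock: 18.42
tool_pos: [0.5769, 0.0104, 0.1066]
orientation: [-180.0, 0.0, -92.9]
force: [0.2, 0.2, -0.1]
opening: 0.0159
gripper_force: 0.0
```

>>> send_rows([
  [[0, 0, 0], 0],
  [[0, 0, 0], 0],
  [[0, 0, 0], 0],
  [[0, 0, 0], 0],
  [[0, 0, 0], 0],
])

```text
clock: 18.83
tool_pos: [0.5769, 0.0105, 0.1065]
orientation: [-180.0, 0.0, -92.9]
force: [-1.4, -0.7, 5.1]
opening: 0.0138
gripper_force: 3.0
```

```bash
python3 -c "
from h import *
o=ctrl.get_obs(); t=o['tool_pos']; print(t,o['orientation'])
plan([(t[0],t[1],.24,-92.8),(.408,.315,.24,-99.5),(.408,.315,.15,-99.5),(.408,.315,.098,-99.5)])
"
```

```text
[0.57692746 0.01045744 0.10648262] [-1.79973159e+02  3.61631274e-03 -9.28701174e+01]
[[-0.0, 0.0, -0.1669], -0.0008] -> [0.5769, 0.0105, 0.24, -92.8]
[[-0.185, 0.1148, -0.0], 0.0372] -> [0.4925, 0.1627, 0.24, -96.15]
[[-0.1779, 0.1254, -0.0], 0.0372] -> [0.408, 0.315, 0.24, -99.5]
[[-0.0, -0.0, 0.1125], -0.0] -> [0.408, 0.315, 0.15, -99.5]
[[-0.0, 0.0, 0.065], -0.0] -> [0.408, 0.315, 0.098, -99.5]
```

The grip has slackened (3 N), so I hold until it recovers before lifting.

>>> send_rows([
  [[0, 0, 0], 0],
  [[0, 0, 0], 0],
  [[0, 0, 0], 0],
  [[0, 0, 0], 0],
  [[0, 0, 0], 0],
])

```text
clock: 19.25
tool_pos: [0.5769, 0.0105, 0.1063]
orientation: [-180.0, 0.0, -92.9]
force: [-0.7, -0.2, 6.2]
opening: 0.0136
gripper_force: 30.0
```

>>> send_rows([
  [[0, 0, 0], 0],
  [[0, 0, 0], 0],
  [[0, 0, 0], 0],
  [[0, 0, 0], 0],
  [[0, 0, 0], 0],
])

```text
clock: 19.67
tool_pos: [0.5769, 0.0104, 0.1063]
orientation: [-180.0, 0.0, -92.9]
force: [-1.9, 0.6, 5.4]
opening: 0.0141
gripper_force: 30.0
```

>>> send_rows([
  [[0, 0, 0], 0],
  [[0, 0, 0], 0],
  [[0, 0, 0], 0],
  [[0, 0, 0], 0],
  [[0, 0, 0], 0],
])

```text
clock: 20.08
tool_pos: [0.5769, 0.0105, 0.1063]
orientation: [-180.0, 0.0, -92.9]
force: [-0.5, 0.3, 5.9]
opening: 0.0137
gripper_force: 30.0
```

>>> send_rows([
  [[0, 0, -0.04], 0],
  [[0, 0, -0.08], 0],
  [[0, 0, -0.12], 0],
  [[0, 0, -0.16], 0],
  [[0, 0, -0.1669], 0],
])

```text
clock: 20.5
tool_pos: [0.5788, 0.0108, 0.2449]
orientation: [-179.6, 0.1, -92.8]
force: [1.0, 1.3, -0.0]
opening: 0.0136
gripper_force: 30.0
```

>>> send_rows([
  [[-0.04, 0.0248, 0], 0.008],
  [[-0.08, 0.0496, 0], 0.016],
  [[-0.12, 0.0745, 0], 0.024],
  [[-0.16, 0.0993, 0], 0.032],
  [[-0.185, 0.1148, 0], 0.0372],
])

```text
clock: 20.92
tool_pos: [0.4906, 0.1648, 0.2388]
orientation: [179.9, 0.0, -96.2]
force: [0.4, -0.2, -1.0]
opening: 0.0136
gripper_force: 30.0
```

>>> send_rows([
  [[-0.04, 0.0282, 0], 0.008],
  [[-0.08, 0.0564, 0], 0.016],
  [[-0.12, 0.0846, 0], 0.024],
  [[-0.16, 0.1128, 0], 0.032],
  [[-0.1779, 0.1254, 0], 0.0372],
])

```text
clock: 21.33
tool_pos: [0.4062, 0.3182, 0.2389]
orientation: [180.0, 0.0, -99.5]
force: [0.6, 0.3, -2.0]
opening: 0.014
gripper_force: 30.0
```

>>> send_rows([
  [[0, 0, 0], 0],
  [[0, 0, 0.03], 0],
  [[0, 0, 0.07], 0],
  [[0, 0, 0.1125], 0],
  [[0, 0, 0.1125], 0],
])

```text
clock: 21.75
tool_pos: [0.4057, 0.3117, 0.1434]
orientation: [179.7, -0.5, -99.7]
force: [-1.6, -1.0, -2.8]
opening: 0.0138
gripper_force: 30.0
```

```bash
python3 -c "
from h import *
o=ctrl.get_obs(); t=o['tool_pos']; print(t,o['orientation'],o['opening'])
plan([(.408,.315,.097,-99.5)])
snap('side','sd7.png')
p=snap('wrist');h=cv2.cvtColor(p['color'],cv2.COLOR_RGB2HSV)
"
```

```text
[0.40567249 0.31167941 0.14341409] [179.68308367  -0.52440627 -99.67799124] 0.013816365231946383
[[-0.0046, -0.0022, 0.058], -0.002] -> [0.408, 0.315, 0.097, -99.5]
```

View pics/sd7.png

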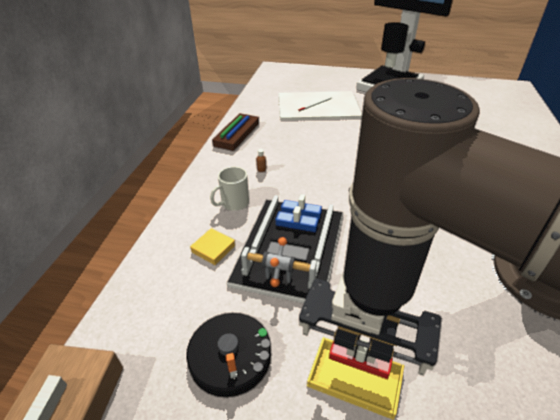

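Red hangs over the tray at (362,355), and both blues lie in their lanes at (300,215). Lowering now.

>>> send_rows([
  [[0, 0, 0], 0],
  [[0, 0, 0.02], 0],
  [[0, 0, 0.045], 0],
  [[0, 0, 0.065], 0],
  [[0, 0, 0.065], 0],
])

```text
clock: 22.27
tool_pos: [0.4083, 0.3152, 0.0973]
orientation: [180.0, -0.0, -99.6]
force: [-0.6, 0.3, -0.7]
opening: 0.014
gripper_force: 30.0
```

>>> send_rows([
  [[0, 0, 0], 0],
  [[0, 0, 0], 0],
  [[0, 0, 0], 0],
  [[0, 0, 0], 0],
  [[0, 0, 0], 0],
])

```text
clock: 22.68
tool_pos: [0.4085, 0.3156, 0.0985]
orientation: [-180.0, 0.1, -99.6]
force: [-0.2, 0.5, -1.3]
opening: 0.014
gripper_force: 30.0
```

>>> send_rows([
  [[0, 0, 0], 0],
  [[0, 0, 0], 0],
  [[0, 0, 0], 0],
  [[0, 0, 0], 0],
  [[0, 0, 0], 0],
], gripper=0.5)

```text
clock: 23.1
tool_pos: [0.4082, 0.3152, 0.0976]
orientation: [-180.0, -0.0, -99.6]
force: [0.1, -0.1, 0.3]
opening: 0.0406
gripper_force: 0.0
```

>>> send_rows([
  [[0, 0, -0.03], 0],
  [[0, 0, -0.07], 0],
  [[0, 0, -0.12], 0],
  [[0, 0, -0.17], 0],
  [[0, 0, -0.2], 0],
])

```text
clock: 23.52
tool_pos: [0.409, 0.3158, 0.262]
orientation: [-179.9, 0.2, -99.5]
force: [0.3, 0.9, 0.2]
opening: 0.044
gripper_force: 0.0
```

```bash
python3 -c "
from h import *
o=ctrl.get_obs(); print(o['tool_pos'],o['orientation'])
for n in('side','scene'):
  p=snap(n)
  h=cv2.cvtColor(p['color'],cv2.COLOR_RGB2HSV)
  for c,lo,hi,z in(('or',(4,150,110),(15,255,255),.06),('red',(0,150,60),(4,255,255),.03)):
    k,l,st,ce=cv2.connectedComponentsWithStats(cv2.inRange(h,lo,hi))
    for i in range(1,k):
      if st[i,4]>8: print(n,c,st[i],ce[i].round(1),onz(p,*ce[i],z).round(3))
# predict ball px for candidate sleeve angles
  ax=np.array([*toW(0,.105),.062]); yh=np.array(toW(0,1.105))-np.array(toW(0,.105))
  for th in np.arange(0,1.58,.1):
    P=[]
    for k in range(4):
      a=th+k*np.pi/2; v=ax+.042*np.array([-np.sin(a)*yh[0],-np.sin(a)*yh[1],np.cos(a)]); P.append(proj(p,v).round(0).tolist())
    print(round(th,1),P)
"
```

```text
[0.40895961 0.31582495 0.26199295] [-179.85237352    0.21037402  -99.5402733 ]
side or [257 157   6   3  15] [259.7 157.9] [ 0.72 -0.24  0.06]
side or [278 237   9   8  57] [281.9 240.5] [0.588 0.068 0.06 ]
side or [271 258   8   8  47] [274.1 261.9] [0.591 0.132 0.06 ]
side or [271 279   8   7  47] [274.2 282. ] [0.579 0.183 0.06 ]
side or [226 353  10  19 124] [230.4 361.5] [0.613 0.358 0.06 ]
side or [336 356  13   5  13] [342. 358.] [0.433 0.314 0.06 ]
side or [326 359   3   9   9] [327. 363.] [0.456 0.328 0.06 ]
side or [325 369  57  26  77] [353.1 383.8] [0.412 0.354 0.06 ]
side or [379 371   7  17  21] [383.2 377.7] [0.366 0.334 0.06 ]
side red [326 361  59  32 399] [354.7 379.2] [0.407 0.331 0.03 ]
0.0 [[278.0, 248.0], [283.0, 248.0], [279.0, 275.0], [273.0, 277.0]]
0.1 [[278.0, 247.0], [283.0, 249.0], [278.0, 276.0], [273.0, 276.0]]
0.2 [[279.0, 245.0], [283.0, 250.0], [277.0, 278.0], [273.0, 274.0]]
0.3 [[280.0, 244.0], [283.0, 252.0], [277.0, 279.0], [273.0, 273.0]]
0.4 [[280.0, 243.0], [283.0, 254.0], [276.0, 280.0], [273.0, 271.0]]
0.5 [[281.0, 243.0], [283.0, 256.0], [2
[... 1518 characters left out ...]
0, 159.0]]
0.6 [[307.0, 163.0], [302.0, 184.0], [321.0, 178.0], [326.0, 158.0]]
0.7 [[306.0, 164.0], [303.0, 185.0], [322.0, 177.0], [326.0, 157.0]]
0.8 [[305.0, 166.0], [304.0, 185.0], [323.0, 176.0], [325.0, 156.0]]
0.9 [[304.0, 167.0], [305.0, 186.0], [324.0, 174.0], [324.0, 156.0]]
1.0 [[303.0, 169.0], [306.0, 186.0], [325.0, 173.0], [323.0, 155.0]]
1.1 [[302.0, 170.0], [307.0, 186.0], [326.0, 171.0], [322.0, 155.0]]
1.2 [[301.0, 172.0], [308.0, 186.0], [327.0, 170.0], [320.0, 155.0]]
1.3 [[301.0, 174.0], [310.0, 186.0], [327.0, 168.0], [319.0, 155.0]]
1.4 [[300.0, 175.0], [311.0, 185.0], [328.0, 167.0], [318.0, 156.0]]
1.5 [[300.0, 176.0], [312.0, 185.0], [328.0, 165.0], [316.0, 156.0]]
```

```bash
python3 -c "
from h import *
x,y=toW(0,.155); print(x,y)
plan([(x,y,.24,-92.8),(x,y,.20,-92.8)])
"
```

```text
0.5848717143183201 0.18181495128792227
[[0.0651, -0.122, 0.0142], -0.0374] -> [0.4972, 0.2493, 0.2514, -96.1672]
[[0.0721, -0.118, 0.0142], -0.0374] -> [0.5849, 0.1818, 0.24, -92.8]
[[0.0, -0.0, 0.05], -0.0] -> [0.5849, 0.1818, 0.2, -92.8]
```

>>> send_rows([
  [[0.0651, -0.122, 0.0142], -0.0374],
  [[0.0651, -0.122, 0.0142], -0.0374],
  [[0.0651, -0.122, 0.0142], -0.0374],
  [[0.0651, -0.122, 0.0142], -0.0374],
  [[0.0651, -0.122, 0.0142], -0.0374],
], gripper=0)

```text
clock: 24.03
tool_pos: [0.4963, 0.2463, 0.2451]
orientation: [179.9, -0.1, -96.4]
force: [0.0, 0.2, 0.1]
opening: 0.0162
gripper_force: 0.0
```

>>> send_rows([
  [[0.0721, -0.118, 0.0142], -0.0374],
  [[0.0721, -0.118, 0.0142], -0.0374],
  [[0.0721, -0.118, 0.0142], -0.0374],
  [[0.0721, -0.118, 0.0142], -0.0374],
  [[0.0721, -0.118, 0.0142], -0.0374],
])

```text
clock: 24.45
tool_pos: [0.5835, 0.1796, 0.2338]
orientation: [179.9, -0.0, -92.9]
force: [-1.2, 0.1, -0.6]
opening: 0.0006
gripper_force: 0.0
```

>>> send_rows([
  [[0, 0, 0.05], 0],
  [[0, 0, 0.05], 0],
  [[0, 0, 0.05], 0],
  [[0, 0, 0.05], 0],
  [[0, 0, 0.05], 0],
])

```text
clock: 24.87
tool_pos: [0.5838, 0.1811, 0.1969]
orientation: [-179.9, 0.1, -92.8]
force: [-0.2, 0.0, 0.5]
opening: 0.0002
gripper_force: 0.0
```

```bash
python3 -c "
from h import *
o=ctrl.get_obs(); print(o['tool_pos'],o['orientation'],o['opening'])
p=snap('wrist','w8.png')
x,y=toW(0,.155)
plan([(x,y,.146,-92.8),(*toW(0,.105-.0157),.146,-92.8)])
for th in (.7,.8,.9): 
  ax=np.array([*toW(0,.105),.062]); yh=np.array(toW(0,1.105))-np.array(toW(0,.105))
  print(th,[proj(p,ax+.042*np.array([-np.sin(a)*yh[0],-np.sin(a)*yh[1],np.cos(a)])).round(0).tolist() for a in(th,th-1.571)])
"
```

```text
[0.5837772  0.18110935 0.196888  ] [-1.79870544e+02  6.25547277e-02 -9.27611542e+01] 0.0001702576642599084
[[-0.001, -0.0012, 0.0636], 0.0002] -> [0.5849, 0.1818, 0.146, -92.8]
[[0.0821, 0.0, -0.0], -0.0] -> [0.5817, 0.1162, 0.146, -92.8]
0.7 [[275.0, 107.0], [275.0, 205.0]]
0.8 [[275.0, 101.0], [275.0, 202.0]]
0.9 [[275.0, 96.0], [275.0, 198.0]]
```

View pics/w8.png

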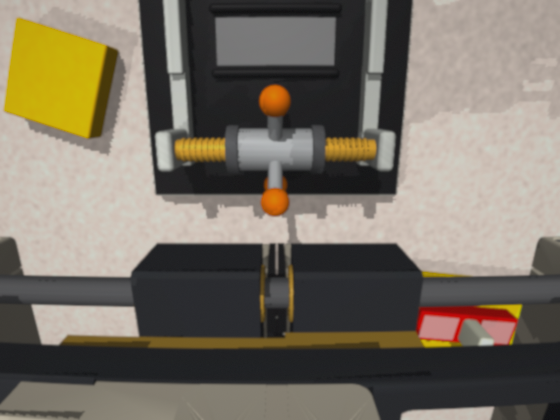

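Balls at (275,101) and (275,201) match sleeve ≈ 0.8. Red lies in the tray at (470,327). Stroke 1 follows.

>>> send_rows([
  [[-0.001, -0.0012, 0.02], 0],
  [[-0.001, -0.0012, 0.04], 0],
  [[-0.001, -0.0012, 0.0636], 0],
  [[-0.001, -0.0012, 0.0636], 0],
  [[-0.001, -0.0012, 0.0636], 0],
])

```text
clock: 25.33
tool_pos: [0.5844, 0.1809, 0.1445]
orientation: [180.0, -0.0, -92.8]
force: [0.5, 0.7, 1.0]
opening: 0.0005
gripper_force: 0.0
```

>>> send_rows([
  [[0.0055, 0, 0], 0],
  [[0.011, 0, 0], 0],
  [[0.0165, 0, 0], 0],
  [[0.022, 0, 0], 0],
  [[0.0275, 0, 0], 0],
])

```text
clock: 25.75
tool_pos: [0.5863, 0.1637, 0.1495]
orientation: [-179.4, 0.5, -92.7]
force: [-1.3, 7.8, 6.5]
opening: 0.0005
gripper_force: 3.9
```

>>> send_rows([
  [[0.0055, 0, 0], 0],
  [[0.011, 0, 0], 0],
  [[0.0165, 0, 0], 0],
  [[0.022, 0, 0], 0],
  [[0.0275, 0, 0], 0],
])

```text
clock: 26.17
tool_pos: [0.5837, 0.1379, 0.1459]
orientation: [-179.8, 0.2, -92.8]
force: [0.2, 10.0, 4.4]
opening: 0.0006
gripper_force: 5.1
```

>>> send_rows([
  [[0.0055, 0, 0], 0],
  [[0.011, 0, 0], 0],
  [[0.0165, 0, 0], 0],
  [[0.022, 0, 0], 0],
  [[0.027, 0, 0], 0],
])

```text
clock: 26.58
tool_pos: [0.5819, 0.1158, 0.1449]
orientation: [-179.9, 0.1, -92.8]
force: [0.6, 6.5, 3.0]
opening: 0.0002
gripper_force: 2.3
```

>>> send_rows([
  [[-0.003, 0, -0.02], 0],
  [[-0.003, 0, -0.045], 0],
  [[-0.003, 0, -0.0688], 0],
  [[-0.003, 0, -0.0688], 0],
  [[-0.003, 0, -0.0688], 0],
])

```text
clock: 27.0
tool_pos: [0.5814, 0.1171, 0.2002]
orientation: [-179.9, 0.0, -92.9]
force: [0.3, 0.3, -0.0]
opening: 0.0006
gripper_force: 0.0
```

>>> send_rows([
  [[-0.04, 0, 0], 0],
  [[-0.079, 0, 0], 0],
  [[-0.079, 0, 0], 0],
  [[-0.079, 0, 0], 0],
  [[-0.079, 0, 0], 0],
])

```text
clock: 27.42
tool_pos: [0.5837, 0.1802, 0.198]
orientation: [179.9, -0.1, -92.8]
force: [-0.6, 0.2, 0.2]
opening: 0.0001
gripper_force: 0.0
```

```bash
cat >> h.py <<'E'
def sleeve(p):
    h=cv2.cvtColor(p['color'],cv2.COLOR_RGB2HSV); m=cv2.inRange(h,(3,150,90),(15,255,255)); m[:, :255]=0; m[:,295:]=0; m[245:]=0
    k,l,st,ce=cv2.connectedComponentsWithStats(m); B=[(ce[i].round(1),st[i,2:].tolist()) for i in range(1,k) if st[i,4]>80]
    ax=np.array([*toW(0,.105),.062]); yh=np.array(toW(0,1.105))-np.array(toW(0,.105))
    rows=[b[0][1] for b in B]
    def q(a): return proj(p,ax+.042*np.array([-np.sin(a)*yh[0],-np.sin(a)*yh[1],np.cos(a)]))[1]
    res=min((sum(min(abs(q(t+k*np.pi/2)-r) for k in(-1,0,1)) for r in rows),t) for t in np.arange(0,1.58,.02))
    print(B,'sleeve mod pi/2 =',round(res[1],2),'err',round(res[0],1))
E
python3 -c "
from h import *
o=ctrl.get_obs(); print(o['tool_pos'],o['orientation'],o['force'])
p=snap('wrist','w9.png'); sleeve(p)
plan([(*toW(0,.155),.146,-92.8)])
"
```

```text
[0.58367881 0.18021903 0.19796478] [ 1.79883609e+02 -8.02185015e-02 -9.28358513e+01] [-0.57461183  0.20444665  0.18490892]
[(array([273.6,  91.9]), [31, 31, 600]), (array([273.7, 191.2]), [30, 31, 674])] sleeve mod pi/2 = 1.08 err 0.2
[[-0.0024, -0.0012, 0.0653], -0.0007] -> [0.5849, 0.1818, 0.146, -92.8]
```

>>> send_rows([
  [[-0.001, -0.001, 0.02], 0],
  [[-0.001, -0.001, 0.04], 0],
  [[-0.001, -0.001, 0.065], 0],
  [[-0.001, -0.001, 0.065], 0],
  [[-0.001, -0.001, 0.065], 0],
])

```text
clock: 27.88
tool_pos: [0.5847, 0.1802, 0.1462]
orientation: [179.9, -0.1, -92.9]
force: [0.3, 0.5, -0.0]
opening: 0.0002
gripper_force: 0.0
```

>>> send_rows([
  [[0.0055, 0, 0], 0],
  [[0.011, 0, 0], 0],
  [[0.0165, 0, 0], 0],
  [[0.022, 0, 0], 0],
  [[0.0275, 0, 0], 0],
])

```text
clock: 28.3
tool_pos: [0.5852, 0.1608, 0.149]
orientation: [-179.8, 0.2, -92.8]
force: [-1.5, 6.6, 3.9]
opening: 0.0002
gripper_force: 2.9
```

>>> send_rows([
  [[0.0055, 0, 0], 0],
  [[0.011, 0, 0], 0],
  [[0.0165, 0, 0], 0],
  [[0.022, 0, 0], 0],
  [[0.0275, 0, 0], 0],
])

```text
clock: 28.72
tool_pos: [0.5838, 0.138, 0.148]
orientation: [-179.9, 0.1, -92.8]
force: [0.6, 8.3, 1.1]
opening: 0.0004
gripper_force: 4.3
```

>>> send_rows([
  [[0.0055, 0, 0], 0],
  [[0.011, 0, 0], 0],
  [[0.0165, 0, 0], 0],
  [[0.022, 0, 0], 0],
  [[0.027, 0, 0], 0],
])

```text
clock: 29.13
tool_pos: [0.5824, 0.1163, 0.1474]
orientation: [-179.9, 0.1, -92.8]
force: [0.1, 5.1, 2.5]
opening: 0.0002
gripper_force: 2.3
```

>>> send_rows([
  [[-0.003, 0, -0.02], 0],
  [[-0.003, 0, -0.045], 0],
  [[-0.003, 0, -0.0688], 0],
  [[-0.003, 0, -0.0688], 0],
  [[-0.003, 0, -0.0688], 0],
])

```text
clock: 29.55
tool_pos: [0.5821, 0.1178, 0.2029]
orientation: [-179.9, 0.0, -92.9]
force: [0.1, 0.5, -0.6]
opening: 0.0005
gripper_force: 0.0
```

>>> send_rows([
  [[-0.04, 0, 0], 0],
  [[-0.079, 0, 0], 0],
  [[-0.079, 0, 0], 0],
  [[-0.079, 0, 0], 0],
  [[-0.079, 0, 0], 0],
])

```text
clock: 29.97
tool_pos: [0.5845, 0.1809, 0.2009]
orientation: [179.9, -0.1, -92.8]
force: [0.0, -0.3, 0.3]
opening: 0.0003
gripper_force: 0.0
```

```bash
python3 -c "
from h import *
o=ctrl.get_obs(); print(o['tool_pos'],o['orientation'],o['force'])
p=snap('wrist','w10.png'); sleeve(p)
plan([(*toW(0,.155),.146,-92.8)])
"
```

```text
[0.58449092 0.18094063 0.20085418] [ 1.79876012e+02 -8.64683532e-02 -9.28349931e+01] [ 0.03007383 -0.28391785  0.33444477]
[(array([274.1,  95.2]), [30, 45, 663]), (array([274.8, 191.9]), [30, 28, 599])] sleeve mod pi/2 = 1.02 err 2.5
[[-0.0014, -0.0002, 0.0689], -0.0007] -> [0.5849, 0.1818, 0.146, -92.8]
```

>>> send_rows([
  [[-0.001, 0, 0.02], 0],
  [[-0.001, 0, 0.04], 0],
  [[-0.001, 0, 0.068], 0],
  [[-0.001, 0, 0.068], 0],
  [[-0.001, 0, 0.068], 0],
])

```text
clock: 30.43
tool_pos: [0.5846, 0.181, 0.1468]
orientation: [179.9, -0.1, -92.9]
force: [-0.2, 0.5, 1.5]
opening: 0.0001
gripper_force: 0.0
```

>>> send_rows([
  [[0.0055, 0, 0], 0],
  [[0.011, 0, 0], 0],
  [[0.0165, 0, 0], 0],
  [[0.022, 0, 0], 0],
  [[0.0275, 0, 0], 0],
])

```text
clock: 30.85
tool_pos: [0.5857, 0.1623, 0.1505]
orientation: [-179.7, 0.3, -92.8]
force: [-1.4, 7.9, 6.7]
opening: 0.0003
gripper_force: 3.8
```

>>> send_rows([
  [[0.0055, 0, 0], 0],
  [[0.011, 0, 0], 0],
  [[0.0165, 0, 0], 0],
  [[0.022, 0, 0], 0],
  [[0.0275, 0, 0], 0],
])

```text
clock: 31.27
tool_pos: [0.5838, 0.1387, 0.1487]
orientation: [-179.9, 0.1, -92.8]
force: [-0.5, 7.7, 1.5]
opening: 0.0005
gripper_force: 4.0
```

>>> send_rows([
  [[0.004, 0, 0], 0],
  [[0.008, 0, 0], 0],
  [[0.012, 0, 0], 0],
  [[0.015, 0, 0], 0],
  [[0.017, 0, 0], 0],
])

```text
clock: 31.68
tool_pos: [0.5828, 0.1251, 0.1479]
orientation: [-179.9, 0.1, -92.9]
force: [0.4, 6.3, 1.3]
opening: 0.0006
gripper_force: 2.6
```

>>> send_rows([
  [[0.0005, 0, 0], 0],
  [[0.001, 0, 0], 0],
  [[0.0015, 0, 0], 0],
  [[0.002, 0, 0], 0],
  [[0.002, 0, 0], 0],
])

```text
clock: 32.1
tool_pos: [0.5831, 0.124, 0.1485]
orientation: [-179.9, 0.1, -92.8]
force: [0.8, 7.2, 4.2]
opening: 0.0006
gripper_force: 4.1
```

>>> send_rows([
  [[0.0005, 0, 0], 0],
  [[0.001, 0, 0], 0],
  [[0.0015, 0, 0], 0],
  [[0.002, 0, 0], 0],
  [[0.002, 0, 0], 0],
])

```text
clock: 32.52
tool_pos: [0.5832, 0.1234, 0.1486]
orientation: [-179.8, 0.2, -92.8]
force: [-2.6, 11.7, 3.1]
opening: 0.0004
gripper_force: 5.5
```

>>> send_rows([
  [[0.0005, 0, 0], 0],
  [[0.001, 0, 0], 0],
  [[0.0015, 0, 0], 0],
  [[0.002, 0, 0], 0],
  [[0.002, 0, 0], 0],
])

```text
clock: 32.93
tool_pos: [0.5832, 0.1228, 0.1486]
orientation: [-179.8, 0.3, -92.8]
force: [-2.5, 16.4, 3.7]
opening: 0.0005
gripper_force: 7.0
```

It's at the hard stop. I back off, lift and look.

>>> send_rows([
  [[-0.006, 0, 0], 0],
  [[-0.006, 0, -0.02], 0],
  [[-0.006, 0, -0.045], 0],
  [[-0.006, 0, -0.068], 0],
  [[-0.006, 0, -0.068], 0],
])

```text
clock: 33.35
tool_pos: [0.5836, 0.1244, 0.2056]
orientation: [-179.8, 0.0, -92.8]
force: [-0.4, 0.7, -0.3]
opening: 0.0001
gripper_force: 0.0
```

>>> send_rows([
  [[-0.03, 0, 0], 0],
  [[-0.064, 0, -0.03], 0],
  [[-0.064, 0, -0.03], 0],
  [[-0.064, 0, -0.03], 0],
  [[-0.064, 0, -0.03], 0],
])

```text
clock: 33.77
tool_pos: [0.5843, 0.1752, 0.2254]
orientation: [179.9, -0.1, -92.9]
force: [-0.3, -0.1, 0.3]
opening: 0.0004
gripper_force: 0.0
```

```bash
python3 -c "
from h import *
o=ctrl.get_obs(); print(o['tool_pos'],o['orientation'],o['force'])
p=snap('wrist','w11.png'); sleeve(p)
print('blues',cass(p,.015),[np.round(toW(0,y),4) for y in(-.11,-.064)])
"
```

```text
[0.584321   0.17522467 0.22536337] [ 1.79916889e+02 -5.62229916e-02 -9.28542494e+01] [-0.25336746 -0.13443174  0.29253681]
[(array([275.1, 113.3]), [28, 28, 487]), (array([275.6, 198. ]), [24, 35, 409])] sleeve mod pi/2 = 0.8 err 1.8
blues [] [array([ 0.5719, -0.0829]), array([ 0.5742, -0.0369])]
```

View pics/w11.png

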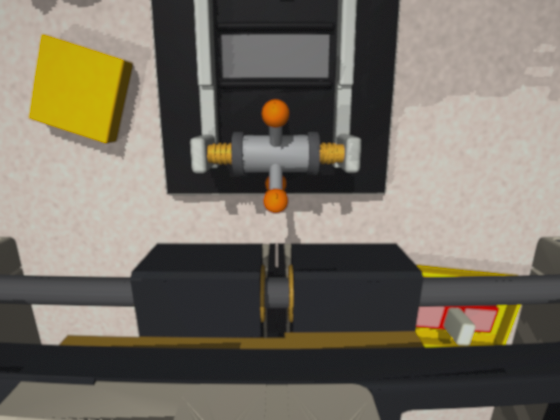

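The jaws are home (sleeve 0.8 mod π/2, so 5.51) and red is still in the tray. Next comes the lever.

```bash
cat >> h.py <<'E'
C=(.631,.3155)
def lev(th,z): a=np.radians(th); return (C[0]+.045*np.cos(a),C[1]+.045*np.sin(a),z,th-180)
E
python3 -c "
from h import *
plan([lev(115,.22),lev(115,.15)])
"
```

```text
[[-0.2282, -0.0232, 0.0064], -0.3098] -> [0.612, 0.3563, 0.22, -65.0]
[[0.0, -0.0, 0.0875], -0.0] -> [0.612, 0.3563, 0.15, -65.0]
```

>>> send_rows([
  [[-0.2282, -0.0232, 0.0064], -0.3098],
  [[-0.2282, -0.0232, 0.0064], -0.3098],
  [[-0.2282, -0.0232, 0.0064], -0.3098],
  [[-0.2282, -0.0232, 0.0064], -0.3098],
  [[-0.2282, -0.0232, 0.0064], -0.3098],
], gripper=0.34)

```text
clock: 34.23
tool_pos: [0.6128, 0.3604, 0.2192]
orientation: [179.9, -0.0, -64.5]
force: [-0.0, 0.7, 0.3]
opening: 0.0267
gripper_force: 0.0
```

>>> send_rows([
  [[0, 0, 0.02], 0],
  [[0, 0, 0.05], 0],
  [[0, 0, 0.0725], 0],
  [[0, 0, 0.0725], 0],
  [[0, 0, 0.0725], 0],
])

```text
clock: 34.65
tool_pos: [0.6122, 0.3559, 0.1613]
orientation: [179.8, -0.1, -65.0]
force: [1.5, -0.1, 0.7]
opening: 0.0297
gripper_force: 0.0
```

```bash
python3 -c "
from h import *
o=ctrl.get_obs(); print(o['tool_pos'],o['orientation'],o['opening'])
d=snap('side');s=snap('scene'); w=snap('wrist','w12.png')
X=(.612,.3563)
for n,p in(('side',d),('scene',s)):
  h=cv2.cvtColor(p['color'],cv2.COLOR_RGB2HSV); m=cv2.inRange(h,(3,150,90),(15,255,255)); k,l,st,ce=cv2.connectedComponentsWithStats(m)
  print(n,[(ce[i].round(1).tolist(),st[i].tolist()) for i in range(1,k) if st[i,4]>8], proj(p,(*X,.078)),proj(p,(*X,.057)))
plan([(*lev(115,.116),)])
"
```

```text
[0.61218986 0.35591551 0.16131533] [ 1.79788677e+02 -8.91438271e-02 -6.50072534e+01] 0.029705028817867126
side [([230.6, 361.6], [226, 353, 10, 19, 145])] [230.02658736 355.3524482 ] [231.29581172 361.69796907]
scene [([388.5, 143.7], [386, 137, 6, 15, 61]), ([493.3, 154.6], [491, 150, 5, 10, 15]), ([499.1, 154.2], [497, 150, 7, 7, 12]), ([324.9, 156.4], [322, 154, 7, 6, 36]), ([304.7, 165.4], [302, 162, 7, 7, 35]), ([477.0, 174.4], [474, 171, 6, 7, 11]), ([521.1, 175.8], [520, 174, 3, 5, 10]), ([469.3, 180.0], [466, 177, 7, 7, 12]), ([303.4, 185.5], [301, 183, 6, 6, 30]), ([489.6, 187.2], [487, 185, 6, 5, 10]), ([514.5, 187.1], [513, 185, 4, 6, 11]), ([472.9, 188.9], [470, 187, 6, 5, 11]), ([488.0, 193.1], [487, 191, 4, 6, 10]), ([496.6, 193.1], [494, 191, 6, 4, 9]), ([493.9, 295.2], [489, 292, 11, 9, 24]), ([528.8, 295.7], [526, 293, 6, 6, 16]), ([505.4, 323.8], [487, 309, 36, 31, 115]), ([486.6, 318.5], [478, 311, 17, 16, 35]), ([461.4, 328.3], [455, 324, 14, 10, 26]), ([520.6, 343.1], [496, 324, 49, 35, 155]), ([528.5, 343.6], [525, 339, 8, 9, 21]), ([525.0, 353.6], [512, 343, 25, 19, 67]), ([434.6, 378.8], [425, 369, 18, 17, 55]), ([396.2, 382.8], [391, 378, 13, 12, 38]), ([374.3, 396.6], [372, 394, 6, 7, 16]), ([393.5, 408.3], [381, 394, 23, 25, 103]), ([380.7, 411.6], [372, 402, 17, 18, 43]), ([391.8, 418.1], [390, 417, 5, 3, 9])] [389.12864614 137.16114984] [387.92515005 143.90583356]
[[0.0004, 0.0021, 0.0606], 0.0002] -> [0.612, 0.3563, 0.116, -65.0]
```

View pics/w12.png

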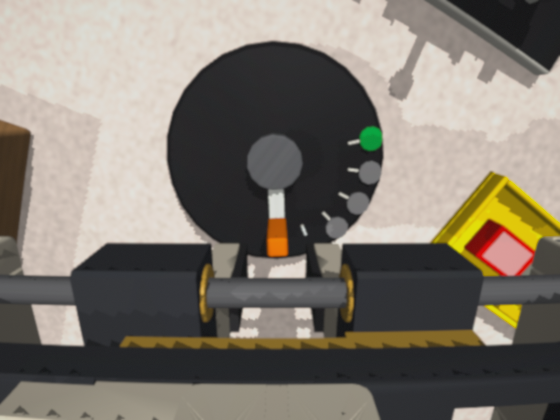

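The tab (277,238) lies midway between the fingers, and green is the last notch counter-clockwise. I lower and sweep.

```bash
python3 -c "
from h import *
plan([lev(t,.116) for t in np.linspace(115,218,9)[1:]],lev(115,.116))
"
```

```text
[[0.0014, 0.0125, -0.0], -0.1431] -> [0.6034, 0.351, 0.116, -52.125]
[[0.0014, 0.0125, -0.0], -0.1431] -> [0.5962, 0.344, 0.116, -39.25]
[[0.0014, 0.0125, -0.0], -0.1431] -> [0.5907, 0.3355, 0.116, -26.375]
[[0.0014, 0.0125, -0.0], -0.1431] -> [0.5872, 0.326, 0.116, -13.5]
[[0.0014, 0.0125, -0.0], -0.1431] -> [0.586, 0.316, 0.116, -0.625]
[[0.0014, 0.0125, -0.0], -0.1431] -> [0.587, 0.306, 0.116, 12.25]
[[0.0014, 0.0125, -0.0], -0.1431] -> [0.5903, 0.2964, 0.116, 25.125]
[[0.0014, 0.0125, -0.0], -0.1431] -> [0.5955, 0.2878, 0.116, 38.0]
```

>>> send_rows([
  [[0, 0.001, 0.02], 0],
  [[0, 0.001, 0.04], 0],
  [[0, 0.001, 0.0575], 0],
  [[0, 0.001, 0.0575], 0],
  [[0, 0.001, 0.0575], 0],
])

```text
clock: 35.22
tool_pos: [0.6121, 0.357, 0.1177]
orientation: [-180.0, -0.0, -65.0]
force: [-0.1, 0.8, 0.5]
opening: 0.0296
gripper_force: 0.0
```

>>> send_rows([
  [[0, 0, 0], 0],
  [[0, 0, 0], 0],
  [[0, 0, 0], 0],
  [[0, 0, 0], 0],
  [[0, 0, 0], 0],
], gripper=0.2)

```text
clock: 35.63
tool_pos: [0.612, 0.3572, 0.1176]
orientation: [-180.0, 0.0, -65.0]
force: [-0.6, -0.1, -0.8]
opening: 0.0172
gripper_force: 0.0
```

>>> send_rows([
  [[0.0002, 0.003, 0], -0.03],
  [[0.0005, 0.006, 0], -0.06],
  [[0.0009, 0.009, 0], -0.1],
  [[0.0014, 0.0125, 0], -0.1431],
  [[0.0014, 0.0125, 0], -0.1431],
])

```text
clock: 36.05
tool_pos: [0.6031, 0.3517, 0.1172]
orientation: [-180.0, -0.0, -51.9]
force: [-0.4, -0.2, -0.5]
opening: 0.0176
gripper_force: 0.0
```

>>> send_rows([
  [[0.0002, 0.003, 0], -0.03],
  [[0.0005, 0.006, 0], -0.06],
  [[0.0009, 0.009, 0], -0.1],
  [[0.0014, 0.0125, 0], -0.1431],
  [[0.0014, 0.0125, 0], -0.1431],
])

```text
clock: 36.47
tool_pos: [0.5962, 0.3449, 0.1172]
orientation: [-179.9, -0.0, -39.2]
force: [1.1, 0.9, 0.1]
opening: 0.0179
gripper_force: 0.7
```

>>> send_rows([
  [[0.0002, 0.003, 0], -0.03],
  [[0.0005, 0.006, 0], -0.06],
  [[0.0009, 0.009, 0], -0.1],
  [[0.0014, 0.0125, 0], -0.1431],
  [[0.0014, 0.0125, 0], -0.1431],
])

```text
clock: 36.88
tool_pos: [0.5903, 0.336, 0.117]
orientation: [180.0, 0.0, -26.4]
force: [-0.7, -0.2, -0.1]
opening: 0.0177
gripper_force: 0.0
```

>>> send_rows([
  [[0.0002, 0.003, 0], -0.03],
  [[0.0005, 0.006, 0], -0.06],
  [[0.0009, 0.009, 0], -0.1],
  [[0.0014, 0.0125, 0], -0.1431],
  [[0.0014, 0.0125, 0], -0.1431],
])

```text
clock: 37.3
tool_pos: [0.5875, 0.3271, 0.1172]
orientation: [-180.0, -0.0, -13.5]
force: [1.2, 1.5, -0.0]
opening: 0.0175
gripper_force: 0.6
```

```bash
python3 -c "
from h import *
o=ctrl.get_obs(); print(o['tool_pos'],o['orientation'],o['opening'],o['joint_pos'])
plan([lev(t,.116) for t in np.linspace(166.5,218,5)[1:]])
"
```

```text
[0.58752542 0.32712926 0.11722424] [-1.79952854e+02 -3.13957027e-02 -1.35372031e+01] 0.01754634729449509 [ 4.56822122e+01  2.86398051e+01 -1.12219871e+01  3.71077710e-03
 -5.00816363e+01  3.07782178e+01]
[[0.0014, 0.014, 0.0015], -0.1435] -> [0.586, 0.316, 0.116, -0.625]
[[0.0014, 0.0125, -0.0], -0.1431] -> [0.587, 0.306, 0.116, 12.25]
[[0.0014, 0.0125, -0.0], -0.1431] -> [0.5903, 0.2964, 0.116, 25.125]
[[0.0014, 0.0125, -0.0], -0.1431] -> [0.5955, 0.2878, 0.116, 38.0]
```

>>> send_rows([
  [[0.0002, 0.003, 0], -0.03],
  [[0.0005, 0.006, 0], -0.06],
  [[0.0009, 0.009, 0], -0.1],
  [[0.0014, 0.0135, 0], -0.1431],
  [[0.0014, 0.0135, 0], -0.1431],
])

```text
clock: 37.72
tool_pos: [0.5858, 0.316, 0.117]
orientation: [-180.0, 0.0, -0.7]
force: [-0.4, 2.0, -0.6]
opening: 0.0174
gripper_force: 0.7
```

>>> send_rows([
  [[0.0002, 0.003, 0], -0.03],
  [[0.0005, 0.006, 0], -0.06],
  [[0.0009, 0.009, 0], -0.1],
  [[0.0014, 0.0125, 0], -0.1431],
  [[0.0014, 0.0125, 0], -0.1431],
])

```text
clock: 38.13
tool_pos: [0.5867, 0.3058, 0.1169]
orientation: [180.0, 0.0, 12.1]
force: [-0.3, 0.8, 0.3]
opening: 0.0172
gripper_force: 0.0
```

>>> send_rows([
  [[0.0002, 0.003, 0], -0.03],
  [[0.0005, 0.006, 0], -0.06],
  [[0.0009, 0.009, 0], -0.1],
  [[0.0014, 0.0125, 0], -0.1431],
  [[0.0014, 0.0125, 0], -0.1431],
])

```text
clock: 38.55
tool_pos: [0.5902, 0.2969, 0.117]
orientation: [-180.0, -0.0, 25.0]
force: [-0.2, 2.1, -0.8]
opening: 0.0173
gripper_force: 0.8
```

>>> send_rows([
  [[0.0002, 0.003, 0], -0.03],
  [[0.0005, 0.006, 0], -0.06],
  [[0.0009, 0.009, 0], -0.1],
  [[0.0014, 0.0125, 0], -0.1431],
  [[0.0014, 0.0125, 0], -0.1431],
])

```text
clock: 38.97
tool_pos: [0.5952, 0.2877, 0.1169]
orientation: [180.0, 0.0, 37.9]
force: [0.5, 0.4, 0.6]
opening: 0.0175
gripper_force: 0.0
```

>>> send_rows([
  [[0, 0, 0], 0],
  [[0, 0, 0], 0],
  [[0, 0, 0], 0],
  [[0, 0, 0], 0],
  [[0, 0, 0], 0],
], gripper=0.4)

```text
clock: 39.38
tool_pos: [0.5952, 0.2881, 0.117]
orientation: [180.0, 0.0, 38.0]
force: [-0.1, -0.0, -0.5]
opening: 0.0349
gripper_force: 0.0
```

```bash
cat > chk.py <<'E'
from h import *
o=ctrl.get_obs(); print(o['tool_pos'],o['orientation'],o['opening'],o['force'])
X=lev(215.5,0)[:2]
for n in('side','scene'):
  p=snap(n); h=cv2.cvtColor(p['color'],cv2.COLOR_RGB2HSV); m=cv2.inRange(h,(3,150,90),(15,255,255)); k,l,st,ce=cv2.connectedComponentsWithStats(m)
  print(n,[(ce[i].round(1).tolist(),st[i].tolist()) for i in range(1,k) if st[i,4]>15 and 220<ce[i][0]<450 and ce[i][1]<370]); print([ (t,proj(p,(*lev(t,0)[:2],.057)).round(1).tolist()) for t in(175.5,195.5,215.5)])
E
python3 chk.py
```

```text
[0.59520551 0.28808363 0.116989  ] [1.79998141e+02 8.26270251e-04 3.80024423e+01] 0.03493110471873142 [-0.10189245 -0.04198905 -0.51359441]
side []
[(175.5, [252.3, 344.4]), (195.5, [253.9, 336.3]), (215.5, [252.4, 328.6])]
scene [([324.8, 156.4], [322, 154, 7, 6, 35]), ([304.8, 165.4], [302, 162, 7, 7, 36]), ([303.4, 185.4], [301, 182, 6, 7, 31])]
[(175.5, [370.4, 144.3]), (195.5, [366.6, 146.9]), (215.5, [364.6, 150.2])]
```

Now I lift straight up and move clear, then check.

>>> send_rows([
  [[0, 0, -0.03], 0],
  [[0, 0, -0.07], 0],
  [[0, 0, -0.12], 0],
  [[0, 0, -0.16], 0],
  [[0, 0, -0.2], 0],
])

```text
clock: 39.9
tool_pos: [0.5952, 0.2879, 0.2791]
orientation: [180.0, -0.0, 38.0]
force: [0.0, 0.8, -0.6]
opening: 0.0351
gripper_force: 0.0
```

>>> send_rows([
  [[-0.13, -0.13, 0], 0],
  [[-0.13, -0.13, 0], 0],
  [[-0.13, -0.13, 0], 0],
  [[-0.13, -0.13, 0], 0],
  [[-0.13, -0.13, 0], 0],
])

```text
clock: 40.32
tool_pos: [0.4457, 0.3057, 0.2779]
orientation: [-179.9, -0.1, 38.2]
force: [0.1, -0.5, -0.1]
opening: 0.0348
gripper_force: 0.0
```

>>> send_rows([
  [[0, 0, 0], 0],
  [[0, 0, 0], 0],
  [[0, 0, 0], 0],
  [[0, 0, 0], 0],
  [[0, 0, 0], 0],
])

```text
clock: 40.73
tool_pos: [0.4499, 0.3055, 0.2765]
orientation: [180.0, 0.0, 38.0]
force: [1.0, 0.0, -0.6]
opening: 0.0353
gripper_force: 0.0
```

```bash
cat >> chk.py <<'E'
for n in('side','scene'):
  p=snap(n,'end_'+n+'.png'); print(n,'blue',cass(p,.015),[np.round(toW(0,y),3) for y in(-.11,-.064)])
  for b in ctrl.boxes_of(p,'mark_green')[:1]: print('green',np.array(b['xy'])*[560,420],b['conf'])
  h=cv2.cvtColor(p['color'],cv2.COLOR_RGB2HSV); k,l,st,ce=cv2.connectedComponentsWithStats(cv2.inRange(h,(0,150,60),(4,255,255)))
  print('red',[(st[i].tolist(),onz(p,*ce[i],.03).round(3)) for i in range(1,k) if st[i,4]>60])
E
python3 chk.py
```

```text
[0.44991921 0.30553486 0.27649143] [1.79983862e+02 4.67900906e-02 3.80018956e+01] 0.035252139873378587 [ 0.98397023  0.03193194 -0.55180318]
side [([260.1, 159.1], [257, 157, 8, 7, 32]), ([281.9, 240.5], [278, 237, 9, 8, 58]), ([273.8, 262.7], [271, 259, 7, 9, 48]), ([274.4, 282.1], [271, 279, 8, 8, 55]), ([250.4, 327.1], [246, 319, 9, 19, 127]), ([344.0, 358.7], [336, 356, 17, 6, 17])]
[(175.5, [252.3, 344.4]), (195.5, [253.9, 336.3]), (215.5, [252.4, 328.6])]
scene [([366.1, 150.2], [364, 144, 6, 15, 52]), ([324.7, 156.5], [322, 154, 7, 6, 34]), ([304.7, 165.5], [302, 163, 7, 6, 34]), ([303.3, 185.6], [301, 183, 6, 6, 29])]
[(175.5, [370.4, 144.3]), (195.5, [366.6, 146.9]), (215.5, [364.6, 150.2])]
side blue [] [array([ 0.572, -0.083]), array([ 0.574, -0.037])]
green [262.696 331.506] 0.55
red [([326, 361, 59, 32, 399], array([0.408, 0.331, 0.03 ]))]
scene blue [(0.5724, -0.0763, -2.6, 98, 65), (0.8539, -0.4434, 80.3, 150, 22)] [array([ 0.572, -0.083]), array([ 0.574, -0.037])]
red [([307, 117, 28, 23, 166], array([0.429, 0.29 , 0.03 ])), ([2, 391, 15, 6, 61], array([ 0.681, -0.653,  0.03 ]))]
```

Run:
```python
from h import *
for n in('side','scene'):
  p=snap(n); hsv=cv2.cvtColor(p['color'],cv2.COLOR_RGB2HSV); m=cv2.inRange(hsv,(98,70,40),(128,255,255))>0
  tot=np.zeros(m.shape,np.uint8)
  for sy in(-.11,-.064):
    a=np.zeros(m.shape,np.uint8); pts=[proj(p,(*toW(sx,sy+d),z)) for sx in(-.05,.05) for d in(-.016,.016) for z in(.015,.035)]
    cv2.fillConvexPoly(a,cv2.convexHull(np.array(pts,np.float32)).astype(int),1); tot|=a
    r,c=np.nonzero(a); print(n,sy,'pred box',c.min(),c.max(),r.min(),r.max(),'blue share',m[a>0].mean().round(2))
  big=cv2.dilate(tot,np.ones((25,25)))>0; r,c=np.nonzero(m&big); print('mask box',c.min(),c.max(),r.min(),r.max(),'outside',(m&big&(cv2.dilate(tot,np.ones((3,3)))==0)).sum(),'of',(m&big).sum())
```

```text
side -0.11 pred box 280 321 199 219 blue share 0.15
side -0.064 pred box 275 318 210 232 blue share 0.21
mask box 276 311 200 231 outside 0 of 214
scene -0.11 pred box 219 256 200 239 blue share 0.57
scene -0.064 pred box 236 273 192 230 blue share 0.58
mask box 219 273 194 235 outside 0 of 858
```

```bash
python3 -c "
from plant import ctrl; print(ctrl.close_job())"
```

```text
the job is handed in; nothing more can be done
None
```

I handed the job in at about 41 s; no verdict came back. The last camera checks showed red in the tray, both blue cassettes in their own lanes, the jaws fully home (sleeve about 5.5 rad) and the lever at the green stud.

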